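# Set up the spraying turntable with four test tiles

## Robot

A 6-joint arm with a two-finger parallel gripper is mounted at the origin on a cart in front of the work surface, level with it; the furniture and walls round the work are solid. World frame = base frame: x ahead of the robot, y to its left, z up, the work surface at z = 0. Lengths are in m, angles in rad, forces in N, time in s.
With the tool pointing down it reaches from about 0.4 to 0.825 m from the base axis. Payload 7 kg.
Tool frame: the origin (TCP) lies between the finger pads; the fingertips stand 22 mm ahead of it and the grasp point (between the pads) lies 3 mm ahead of it; z points along the fingers, y is the line along which they close (so a half turn about z gives the same grasp; the last joint's range is limited). The gripper opens to 85 mm and grips with 20 to 120 N. Pads are 22 mm wide; open, the fingers measure 114 mm over their backs; the gripper's body (76 mm by 85 mm) begins 54 mm behind the grasp point. The pads swing forward as they close: fully open they stand 13 mm farther back than shut.
Start: joints at [-0.829, 0.359, 0.012, 0, -1.224, -0.288], TCP at [0.296, -0.607, 0.253] pointing down, gripper open.
Joint ranges: [-3.07, 3.07], [-1.43, 2.12], [-1.02, 1.25], [-3.03, 1.67], [-3.05, -0], [-3.03, 3.03]. Speed limits (rad/s): [2.39, 2.39, 3.01, 3.14, 3.14, 3.14].

## Interface

Orientations are given as a 3x3 rotation matrix whose columns are the frame's x, y, z axes.
In Python, from rig import robot gives the robot as it stands.
- The arm moves only by the tool apply_moves, never from a script. Its argument "steps" is one flat list of numbers, 7 for each row, row after row: the turn, a rotation vector about the tool's x, y, z in rad, then the shift along the tool's x, y, z in mm, then the opening, from 0 (shut) to 1 (fully open). A call has 1 to 5 rows; each row shifts and turns the commanded pose from where the row before left it, along the tool's axes as they then stand; what a row does not reach is not made up. A row lasts 1/8 s, in which the tool goes at most 62.5 mm and 10.7 degrees, less where a joint would pass 70% of its speed; a pose out of reach is approached as far as the arm can. A call with a gripper value outside its range is refused whole. The fingers move at their own pace and stop on an object; "newtons" is the grip in N (left out, the last holds). Time passes only in rows, so rows that do not move let the fingers close. It gives the time, the measured TCP pose, the force, the opening and the grip force at its end, in the units of the state.
- robot.get_obs(): the state, without advancing time (a new reading comes with each control period).
- robot.read_camera(name): name is "side" or "top"; returns the picture (420x560x3 uint8, blue, green, red); there is no depth.
- robot.camera_model(name): a dict with "fx", "fy", "cx", "cy" (pixels), "R" (3x3) and "t" (3): a world point X has camera coordinates R X + t. Camera axes: x right, y down, z forward; pixel columns grow to the right and rows downward; lengths in m; the calibration is good to about 2 mm. A picture is of the moment at which its call begins. camera_model takes no time and is no camera call.
- robot.hand_in(): hands the job in; it is judged then, once.
The state is a dict: "time": time; "qpos": joint angles; "dq": joint speeds; "effort": joint torques, N m; "eef_pos": TCP position; "tcp_rot": TCP orientation; "wrist_force": force on the tool from outside, world axes, zero at the start; "wrist_torque": the same for the moment, N m; "grip_width": finger opening in m; "grip_force": force on a finger pad.
Only numpy, scipy, OpenCV 4.12 (cv2) and the standard library are available. Lean on these libraries where they do the work, as an engineer would, in place of code of your own. Each camera call takes 0.05 s, during which the arm holds its last target. There are 200 camera calls.

## Task

The tray of the glaze-spraying turntable has been off for scraping: put it back on the spindle, turned so that its keyway drops over the key and it sits fully down and flat on the flange. Then stand the four test tiles on it in two straight rows of two, ready to be sprayed: each upright with its foot flat in a lane between the rails, in the middle of the lane's left or right half, all glazed faces towards the robot. Knock no tile over and leave the spray bottle and the glaze jar where they are.

Things in the scene. Friction and masses are not known exactly. Their poses are not given: they have to be found in the camera images.
- tray: Steel tray, 192 (x) x 200 (y) x 6 mm, 0.36-0.54 kg. Origin: centre of its underside, z up. In its middle stands a round steel hub 50 mm in diameter, to be held by its outside; a bore of 25 mm runs through it, with a keyway 13 mm wide out to 20.5 mm from the axis. The keyway lies on the -x side; at the start that is the robot's side, within 32 degrees
- hub_top (a point): Centre of the top of the tray's hub, 56 mm above the tray's origin, axes as the tray's. A collar 62 mm in diameter and 10 mm high (above the underside) is round the hub's foot
- tray_front (a point): Middle of the tray's front edge, on the plate's upper face: (-96, 0, 6) mm in the tray's frame. On the plate two lanes run along y, centred at x = -66 (front lane) and x = +66 mm (back lane): each is the 44 mm wide strip between two rails 5 mm high, 4 mm wide, y = -94 to +94 mm; a rib as high and wide at y = 0 parts each lane into a left and a right half
- flange_top (a point): Centre of the top of the spindle's flange (120 mm in diameter, 70 mm above the worktop) on the fixed turntable; here the seated tray's origin lies, axes as the tray's. A shaft 22 mm in diameter rises 46 mm above it, rim chamfered 4 mm; on its side a brass key 10 mm wide reaches out to 19 mm from the axis and 34 mm up. The key lies on the -x side. The tray slides down with 1.5 mm play
- spindle (a joint): Angle of the turntable's spindle, rad, anticlockwise from above; at 0 the key points straight back towards the robot (-x); starts within 0.4 of that. It is stiff to turn (0.3 N m) and stays where it is left
- place_0 (a point): Middle of the tray's front left half lane, (-66, 48, 6) mm in the tray's frame, on the plate's upper face: a tile's origin belongs here; axes as the tray's
- place_1 (a point): Middle of the tray's front right half lane, (-66, -48, 6) mm in the tray's frame, on the plate's upper face: a tile's origin belongs here; axes as the tray's
- place_2 (a point): Middle of the tray's back left half lane, (66, 48, 6) mm in the tray's frame, on the plate's upper face: a tile's origin belongs here; axes as the tray's
- place_3 (a point): Middle of the tray's back right half lane, (66, -48, 6) mm in the tray's frame, on the plate's upper face: a tile's origin belongs here; axes as the tray's
- tile_0: L-shaped glaze test tile, 50 g, standing; all four are alike, any may go in any place. Foot 36 (x) x 38 (y) x 6 mm; upright plate 38 mm wide (y), 70 mm high, on the foot's back edge (x = 12 to 18 mm). Origin: centre of the foot's underside; the glazed face looks along -x, at the start to the robot within 35 degrees; z up. Hold it by the plate's two side edges
- tile_1: L-shaped glaze test tile, 50 g, standing; all four are alike, any may go in any place. Foot 36 (x) x 38 (y) x 6 mm; upright plate 38 mm wide (y), 70 mm high, on the foot's back edge (x = 12 to 18 mm). Origin: centre of the foot's underside; the glazed face looks along -x, at the start to the robot within 35 degrees; z up. Hold it by the plate's two side edges
- tile_2: L-shaped glaze test tile, 50 g, standing; all four are alike, any may go in any place. Foot 36 (x) x 38 (y) x 6 mm; upright plate 38 mm wide (y), 70 mm high, on the foot's back edge (x = 12 to 18 mm). Origin: centre of the foot's underside; the glazed face looks along -x, at the start to the robot within 35 degrees; z up. Hold it by the plate's two side edges
- tile_3: L-shaped glaze test tile, 50 g, standing; all four are alike, any may go in any place. Foot 36 (x) x 38 (y) x 6 mm; upright plate 38 mm wide (y), 70 mm high, on the foot's back edge (x = 12 to 18 mm). Origin: centre of the foot's underside; the glazed face looks along -x, at the start to the robot within 35 degrees; z up. Hold it by the plate's two side edges
- spray_bottle: Bystander: spray bottle, 212 mm high; origin under its middle
- glaze_jar: Bystander: round glaze jar with lid, 67 mm in diameter, 83 mm high; origin under its middle
There are look-alikes about, which are no part of the job. What is shaped like the tile_0 but blue or purple is not meant.

How it is judged:
By the outcome, as a careful person would: the job done as asked, in the order asked, and still so for the second after the job is handed in, with the robot touching nothing.
It also fails if it takes over 72 s, if anything falls off the work surface, if the arm or the gripper's body presses on something with over 40 N, if the wrist force passes 120 N, or if a joint passes its speed limit or range.

## Working session

There is one attempt and no reset: what is moved stays moved. The work goes in short steps, Python scripts to look and compute and a tool call to move; the robot and the scene stay as the last step left them, time stands still between calls to the robot, and variables do not carry over. Pictures are saved under pics/ and viewed, at most 10 in all, crops included, and the job is handed in when it is done.

Besides the shell and the picture viewer there is one more tool, called after "Call:" as name(argument=value, ...), one argument or row to a line, values as JSON. apply_moves: Moves the arm, as the interface text tells. Its arguments: {"type":"object","properties":{"steps":{"type":"array","items":{"type":"number"}},"newtons":{"type":"number"}},"required":["steps"]}

```bash
ls; mkdir -p pics; python3 - <<'E'
from rig import robot
import cv2
for n in("side","top"):
    im=robot.read_camera(n); cv2.imwrite(f"pics/{n}0.png",im); m=robot.camera_model(n)
    print(n,{k:(v if not hasattr(v,'tolist') else v.round(4).tolist()) for k,v in m.items()})
o=robot.get_obs(); print(o['time'],o['eef_pos'],o['tcp_rot'])
E
```

```text
pics
side {'fx': 409.9932553731199, 'fy': 409.9932553731199, 'cx': 279.6647432947022, 'cy': 210.59077346233684, 'R': [[0.996, -0.0889, -0.0116], [-0.056, -0.5165, -0.8545], [0.07, 0.8517, -0.5194]], 't': [-0.5627, 0.0973, 1.2158]}
top {'fx': 489.84458071339134, 'fy': 489.84458071339134, 'cx': 280.5945508172211, 'cy': 207.9657170122893, 'R': [[-0.3693, -0.9293, -0.0079], [-0.8869, 0.355, -0.2955], [0.2774, -0.1021, -0.9553]], 't': [0.2055, 0.5189, 1.475]}
0.1 [ 0.29568805 -0.60632654  0.25248025] [[-8.98824323e-01 -4.38308324e-01 -8.05791101e-04]
 [-4.38309031e-01  8.98823453e-01  1.26210233e-03]
 [ 1.71073982e-04  1.48759379e-03 -9.99998879e-01]]
```

View pics/top0.png

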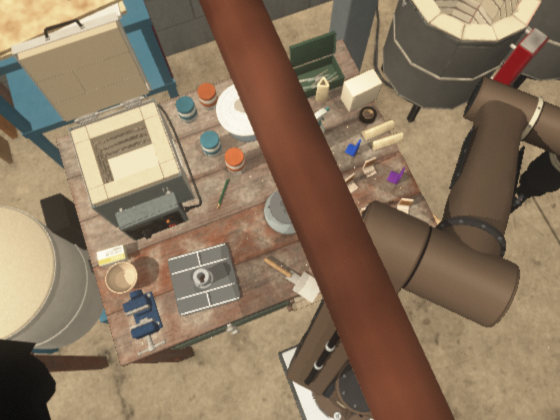

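View pics/side0.png

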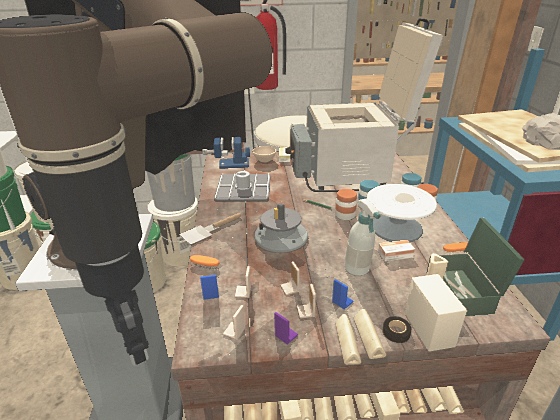

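The top view shows the tray at about (203,278), with the spindle half hidden by a beam. The side view shows the tray at (243,185), the spindle at (281,225), and cream tiles near (245,285), (293,277), (308,302) and (237,322). I'll zoom in next.

```bash
python3 - <<'E'
import cv2,numpy as np
s=cv2.imread('pics/side0.png');t=cv2.imread('pics/top0.png')
def crop(im,x0,y0,w,h,k):
    c=cv2.resize(im[y0:y0+h,x0:x0+w],None,fx=k,fy=k,interpolation=cv2.INTER_CUBIC)
    for x in range((x0+9)//10*10,x0+w,10):
        cv2.line(c,((x-x0)*k,0),((x-x0)*k,8 if x%50 else 18),(0,255,0),1)
    for y in range((y0+9)//10*10,y0+h,10):
        cv2.line(c,(0,(y-y0)*k),(8 if y%50 else 18,(y-y0)*k),(0,255,0),1)
    return c
cv2.imwrite('pics/tiles.png',crop(s,200,255,130,95,6))
a=np.hstack([crop(s,210,165,65,40,6),crop(s,250,200,65,50,6)[:240]])
b=np.hstack([crop(t,165,240,78,70,5),crop(t,255,180,78,70,5)])
a=a[:,:780]
cv2.imwrite('pics/tray.png',np.vstack([a,b]))
E
```

```text
(no output)
```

View pics/tiles.png

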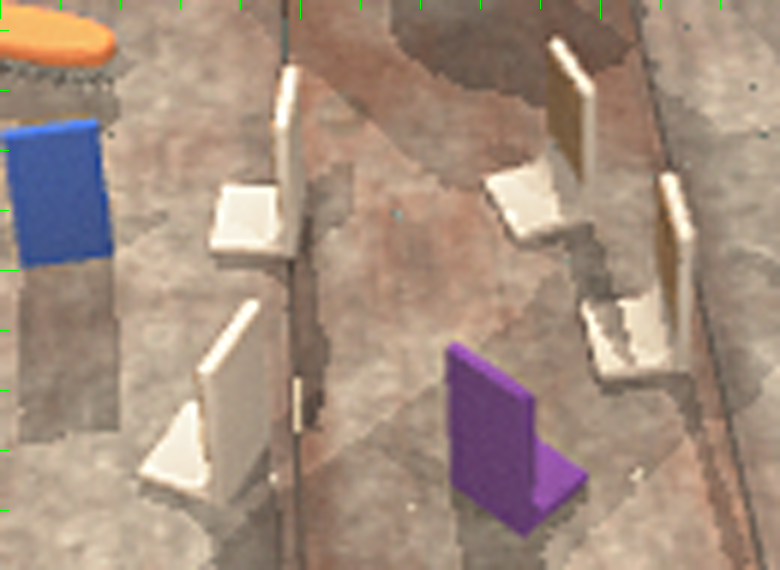

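View pics/tray.png

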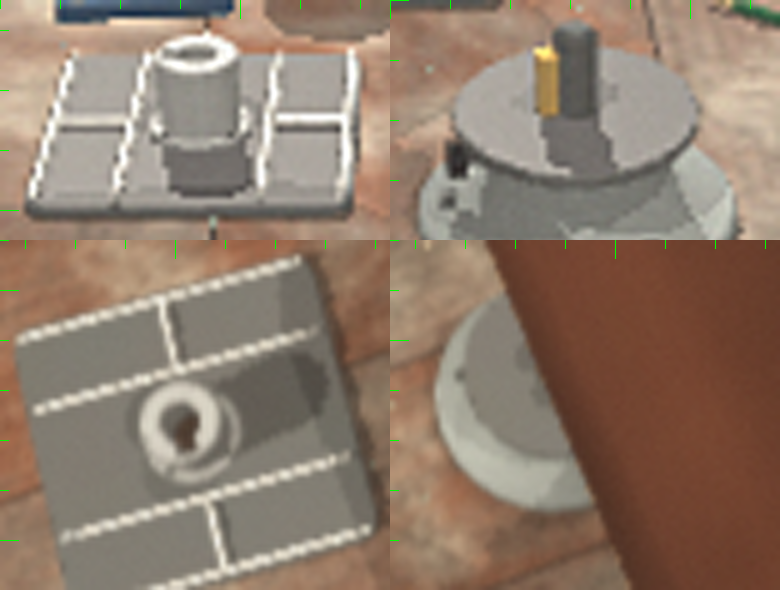

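```bash
cat > h.py <<'E'
import numpy as np,cv2
from scipy.optimize import least_squares
from rig import robot
CM={n:robot.camera_model(n) for n in('side','top')}
def proj(n,X):
    m=CM[n];c=np.atleast_2d(X)@np.array(m['R']).T+m['t']
    return np.c_[m['fx']*c[:,0]/c[:,2]+m['cx'],m['fy']*c[:,1]/c[:,2]+m['cy']]
def ray(n,uv,z):
    m=CM[n];R=np.array(m['R']);C=-R.T@m['t']
    d=R.T@[(uv[0]-m['cx'])/m['fx'],(uv[1]-m['cy'])/m['fy'],1];return C+d*(z-C[2])/d[2]
def pose(p,P,z=0):
    c,s=np.cos(p[2]),np.sin(p[2]);P=np.array(P)/1000
    return np.c_[p[0]+c*P[:,0]-s*P[:,1],p[1]+s*P[:,0]+c*P[:,1],z+P[:,2]]
def fit(sets,p0,z=0):
    f=lambda p:np.concatenate([(proj(n,pose(p,P,z))-px).ravel() for n,P,px in sets])
    r=least_squares(f,p0,loss='soft_l1');return r.x,np.abs(r.fun).reshape(-1,2).max(1).round(1)
un=lambda a,x0,y0,k:(np.array(a,float)+.5)/k-.5+[x0,y0]
TILE=[(x,y,z) for x in(-18,18) for y in(-19,19) for z in(0,6)]+[(x,y,z) for x in(12,18) for y in(-19,19) for z in(6,70)]
def wire(c,n,p,K,x0,y0,k,z=0):
    q=(proj(n,pose(p,K,z))-[x0,y0]+.5)*k-.5
    for i in range(len(K)):
        for j in range(i):
            if sum(a!=b for a,b in zip(K[i],K[j]))==1 and i//8==j//8: cv2.line(c,*[tuple(int(round(v)) for v in q[m]) for m in(i,j)],(0,200,0),1)
E
cat > fit0.py <<'E'
from h import *
T={'A':[((12,-19,70),(275,103)),((18,-19,0),(296,258)),((18,-19,70),(298,105)),((18,19,70),(300,67)),((12,19,70),(286,66)),((-18,-19,6),(212,247)),((-18,-19,0),(211,257)),((-18,19,6),(225,185))],
'B':[((12,19,70),(550,42)),((18,19,70),(560,38)),((12,-19,70),(580,92)),((18,-19,70),(594,92)),((18,-19,0),(590,225)),((-18,19,6),(485,180)),((-18,-19,6),(518,232)),((-18,-19,0),(520,242))],
'C':[((12,19,70),(660,178)),((18,19,70),(672,174)),((12,-19,70),(680,238)),((18,-19,70),(693,238)),((18,-19,0),(690,372)),((-18,19,6),(583,302)),((-18,-19,6),(602,374)),((-18,-19,0),(603,382))],
'D':[((12,-19,70),(200,372)),((18,-19,70),(210,376)),((18,19,70),(260,303)),((18,-19,0),(212,503)),((18,19,0),(268,462)),((-18,-19,6),(140,468)),((-18,-19,0),(140,478))]}
c=cv2.imread('pics/tiles.png')
for k,v in T.items():
    px=un([b for a,b in v],200,255,6);g=ray('side',px.mean(0),.03)
    p,e=fit([('side',[a for a,b in v],px)],[g[0],g[1],0]);print(k,p.round(4),np.degrees(p[2]).round(1),e);wire(c,'side',p,TILE,200,255,6)
S=[((-90,-94,11),(36,200)),((-90,94,11),(70,55)),((-42,-94,11),(118,202)),((-42,94,11),(148,55)),((42,94,11),(278,55)),((90,94,11),(356,55)),((90,-94,11),(346,204)),((0,0,56),(198,52)),((-66,0,11),(90,122)),((66,0,11),(312,120))]
t=[((90,94,11),(18,100)),((90,-94,11),(300,22)),((42,94,11),(38,170)),((42,-94,11),(318,92)),((-42,94,11),(65,298)),((-42,-94,11),(350,218)),((-90,-94,11),(370,290)),((0,0,56),(180,188)),((66,0,11),(171,95)),((-66,0,11),(216,295))]
s=('side',[a for a,b in S],un([b for a,b in S],210,165,6));t=('top',[a for a,b in t],un([b for a,b in t],165,240,5))
for q in([s],[t],[s,t]):
    p,e=fit(q,[.45,.2,0]);print('tray',p.round(4),np.degrees(p[2]),e)
# spindle
f=[ray('side',un([b],250,200,6)[0],.07) for b in((65,105),(307,105),(186,47),(186,176))];print('flange',np.round(f,4))
print('shafttop',ray('side',un([(186,31)],250,200,6)[0],.116).round(4))
im=cv2.imread('pics/side0.png');h=cv2.cvtColor(im,cv2.COLOR_BGR2HSV)[200:250,250:315]
m=(h[...,1]>110)&(h[...,2]>120)&(h[...,0]>12)&(h[...,0]<30);ys,xs=np.nonzero(m);print(xs+250,ys+200)
cv2.imwrite('pics/chk.png',np.vstack([c,cv2.copyMakeBorder(cv2.resize(im[200:240,265:305],None,fx=10,fy=10,interpolation=cv2.INTER_NEAREST),0,0,0,c.shape[1]-400,0)])[:, :])
E
python3 fit0.py; python3 -c "
import cv2;c=cv2.imread('pics/chk.png');print(c.shape);cv2.imwrite('pics/chk.png',cv2.resize(c,(480,600)))"
```

```text
A [ 0.45   -0.2559 -0.1099] -6.3 [3.6 0.8 3.3 0.5 0.3 0.4 0.4 0.4]
B [ 0.5665 -0.2557  0.2784] 16.0 [0.4 0.2 0.6 0.6 0.9 0.6 0.5 0.8]
C [ 0.5958 -0.3392  0.0643] 3.7 [0.9 0.5 0.3 0.6 0.2 0.3 0.4 0.6]
D [ 0.4278 -0.3824 -0.5411] -31.0 [1.1 0.3 0.5 1.6 3.5 0.6 0.4]
tray [ 0.4585  0.3009 -0.0881] -5.046927903663275 [0.3 0.5 0.3 0.1 0.2 0.4 1.1 0.8 0.7 0.3]
tray [ 0.4514  0.307  -0.1024] -5.866143997879208 [0.1 0.4 0.8 0.4 0.6 0.4 0.2 1.  0.4 0.1]
tray [ 0.454   0.3062 -0.1018] -5.832264391501015 [1.9 0.5 1.8 0.8 0.8 1.4 1.7 1.3 0.5 1.5 0.8 0.9 0.8 0.9 0.6 1.  0.7 1.9
 0.6 0.9]
flange [[ 0.5075 -0.0192  0.07  ]
 [ 0.6247 -0.0318  0.07  ]
 [ 0.5712  0.0293  0.07  ]
 [ 0.5605 -0.0872  0.07  ]]
shafttop [ 0.566  -0.0327  0.116 ]
[275 276 274 275 276 277 275 276 277 275 276 277 275 276 277 275 276 277
 275 276 277 275 276 277 275 276 277 275 276 277 275 276 277] [208 208 209 209 209 209 210 210 210 211 211 211 212 212 212 213 213 213
 214 214 214 215 215 215 216 216 216 217 217 217 218 218 218]
(970, 780, 3)
```

View pics/chk.png

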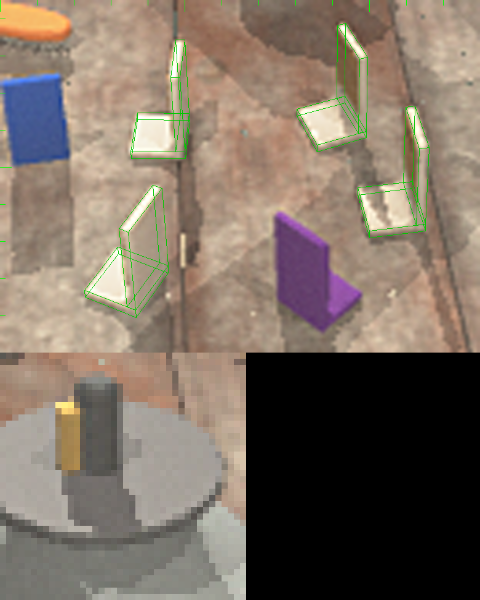

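```bash
python3 - <<'E'
from h import *
c=(.566,-.029)
print(proj('side',[[c[0],c[1],.07],[c[0],c[1],.116],[c[0]-.011,c[1],.09],[c[0]+.011,c[1],.09]]).round(1))
for a in(-.4,-.2,0,.2,.4):
    print(a,'tipFar,tipNear,rootNear top;',proj('side',pose((*c,a),[(-19,5,34),(-19,-5,34),(-10,-5,34)],.07)).round(1).tolist(),'bot',proj('side',pose((*c,a),[(-19,5,0),(-19,-5,0),(-10,-5,0)],.07)).round(1).tolist())
im=cv2.imread('pics/side0.png')
print(im[206:221,272:286].sum(2)//3); print((im[206:221,272:286,2].astype(int)-im[206:221,272:286,0]))
E
```

```text
[[280.6 217.7]
 [280.5 204.1]
 [276.8 212.1]
 [284.4 211.7]]
-0.4 tipFar,tipNear,rootNear top; [[274.8, 205.9], [273.7, 207.6], [276.7, 208.0]] bot [[275.0, 215.9], [273.9, 217.6], [276.8, 218.1]]
-0.2 tipFar,tipNear,rootNear top; [[274.2, 206.5], [273.7, 208.3], [276.8, 208.4]] bot [[274.4, 216.5], [274.0, 218.3], [277.0, 218.5]]
0 tipFar,tipNear,rootNear top; [[273.8, 207.2], [274.0, 209.0], [277.2, 208.8]] bot [[274.0, 217.2], [274.3, 219.0], [277.4, 218.8]]
0.2 tipFar,tipNear,rootNear top; [[273.7, 207.9], [274.6, 209.6], [277.7, 209.1]] bot [[273.9, 217.9], [274.8, 219.7], [277.8, 219.2]]
0.4 tipFar,tipNear,rootNear top; [[273.8, 208.6], [275.4, 210.2], [278.2, 209.4]] bot [[274.1, 218.6], [275.6, 220.2], [278.4, 219.4]]
[[138 141 141 134 139  87  85  91  97  97  91  79 103 134]
 [139 140 135 129 163  92  78  85  91  89  85  77 102 142]
 [156 155 212 209 203 117  78  78  85  84  81  79 114 158]
 [167 166 139 194 187 158  94  85  89  87  84  76 112 164]
 [167 170 115 125 128 131  89  85  93  87  84  75 113 163]
 [166 171 119 122 123 127  85  88  86  87  83  76 112 164]
 [166 172 
[... 707 characters left out ...]
2  86 137 132 120  26   2   6   7  10   6   7  11]
 [ 10   3  57  90  86  90  18   1   7   7   6   7   6  14]
 [ 10   5  62  84  80  90  18   1   7   8   6   4   8  13]
 [ 12   6  48  83  83  91  19   4   8   5   7   8   7  14]
 [ 13   6  47  81  83  91  16   1   9   6   7   8   6  12]
 [ 13   6  48  83  83  91  17   3   8   6   9   5   5  11]
 [ 11   5  47  84  86  92  16   3   9   3   8   7   7  10]
 [ 10   6  45  83  85  93  15   2   7   5   8   7   6   9]
 [ 13   5  46  85  85  92  16   2   6   7   9   7   7  14]
 [ 12   9  30  88  91 100  23   0   6   4   4   7   4  13]
 [ 11  13   8  40  41  27   6   2   8   6   7   8   7  13]
 [ 12   9  12   7   5   7   9   7  10   8   8   7   9  12]]
```

```bash
cat > plan.py <<'E'
# usage: plan.py open  x,y,z,yawdeg  ...   (yaw = world angle of tool y from +y)
import sys,json;from h import *
o=robot.get_obs();R=o['tcp_rot'];p=np.array(o['eef_pos']);yaw=np.arctan2(-R[0][1],R[1][1])
g=float(sys.argv[1])
print('t %.2f'%o['time'],p.round(4),'yaw %.2f'%np.degrees(yaw),'tilt',np.round(R[:2,2],4),'F',o['wrist_force'].round(1),'w %.4f gf %.1f'%(o['grip_width'],o['grip_force']))
rows=[]
for w in sys.argv[2:]:
    x,y,z,a=map(float,w.split(','));a=np.radians(a)
    d=a-yaw;n=int(np.ceil(abs(d)/.18-1e-6))
    if abs(d)<.004:n=0
    v=np.array([x,y,z])-p; k=0
    for i in range(n): rows.append([0,0,round(-d/n,3),0,0,0,g])
    if n: yaw=a
    ex=np.array([-np.cos(yaw),-np.sin(yaw),0]);ey=np.array([-np.sin(yaw),np.cos(yaw),0])
    m=max(1,int(np.ceil(np.linalg.norm(v)/.06)));t=np.array([v@ex,v@ey,-v[2]])*1000/m
    for i in range(m): rows.append([0,0,0,*t.round(1).tolist(),g])
    p=np.array([x,y,z])
for i in range(0,len(rows),5): print(json.dumps(sum(rows[i:i+5],[]))[1:-1].replace('.0,',','))
E
python3 plan.py 1 .48,-.25,.25,-5.5 .455,.305,.15,-5.5 .455,.305,.041,-5.5
python3 -c "
from h import *
print('bottle',ray('side',(362,270),0),'jar',ray('side',(347,219),0))"
```

```text
t 0.10 [ 0.2957 -0.6063  0.2525] yaw 26.00 tilt [-0.0008  0.0013] F [-0.1 -0.3 -0.2] w 0.0853 gf 0.0
0, 0, 0.137, 0, 0, 0, 1, 0, 0, 0.137, 0, 0, 0, 1, 0, 0, 0.137, 0, 0, 0, 1, 0, 0, 0.137, 0, 0, 0, 1, 0, 0, 0, -21.3, 53.2, 0.4, 1.0
0, 0, 0, -21.3, 53.2, 0.4, 1, 0, 0, 0, -21.3, 53.2, 0.4, 1, 0, 0, 0, -21.3, 53.2, 0.4, 1, 0, 0, 0, -21.3, 53.2, 0.4, 1, 0, 0, 0, -21.3, 53.2, 0.4, 1.0
0, 0, 0, -21.3, 53.2, 0.4, 1, 0, 0, 0, 7.8, 55, 10, 1, 0, 0, 0, 7.8, 55, 10, 1, 0, 0, 0, 7.8, 55, 10, 1, 0, 0, 0, 7.8, 55, 10, 1.0
0, 0, 0, 7.8, 55, 10, 1, 0, 0, 0, 7.8, 55, 10, 1, 0, 0, 0, 7.8, 55, 10, 1, 0, 0, 0, 7.8, 55, 10, 1, 0, 0, 0, 7.8, 55, 10, 1.0
0, 0, 0, 7.8, 55, 10, 1, 0, 0, 0, 0, 0, 54.5, 1, 0, 0, 0, 0, 0, 54.5, 1.0
bottle [ 0.76803237 -0.20266165  0.        ] jar [0.78620361 0.05094053 0.        ]
```

Call:
apply_moves(
  steps=[0,0,0.137,0,0,0,1,0,0,0.137,0,0,0,1,0,0,0.137,0,0,0,1,0,0,0.137,0,0,0,1,0,0,0,-21,53,0,1],
)

```text
time: 0.72
eef_pos: [0.3207, -0.557, 0.2517]
tcp_rot: [[-0.995, 0.1, -0.002], [0.1, 0.995, 0.001], [0.002, 0.001, -1.0]]
wrist_force: [0.5, 1.3, -0.7]
grip_width: 0.0855
grip_force: 0.0
```

Call:
apply_moves(
  steps=[0,0,0,-21,53,0,1,0,0,0,-21,53,0,1,0,0,0,-21,53,0,1,0,0,0,-21,53,0,1,0,0,0,-21,53,0,1],
)

```text
time: 1.35
eef_pos: [0.4516, -0.3001, 0.2532]
tcp_rot: [[-0.996, 0.094, -0.0], [0.094, 0.996, 0.0], [0.0, 0.0, -1.0]]
wrist_force: [0.3, -0.9, 0.5]
grip_width: 0.0852
grip_force: 0.0
```

Call:
apply_moves(
  steps=[0,0,0,-21,53,0,1,0,0,0,8,55,8,1,0,0,0,8,55,8,1,0,0,0,8,55,8,1,0,0,0,8,55,8,1],
)

```text
time: 1.98
eef_pos: [0.4654, -0.0274, 0.221]
tcp_rot: [[-0.996, 0.094, 0.0], [0.094, 0.996, 0.0], [-0.0, 0.0, -1.0]]
wrist_force: [0.9, -0.6, 0.9]
grip_width: 0.0854
grip_force: 0.0
```

Call:
apply_moves(
  steps=[0,0,0,8,55,8,1,0,0,0,8,55,8,1,0,0,0,8,55,8,1,0,0,0,8,55,8,1,0,0,0,8,55,8,1],
)

```text
time: 2.6
eef_pos: [0.4514, 0.2502, 0.181]
tcp_rot: [[-0.996, 0.094, -0.0], [0.094, 0.996, 0.0], [0.0, 0.0, -1.0]]
wrist_force: [0.8, -0.4, 0.7]
grip_width: 0.0851
grip_force: 0.0
```

```bash
python3 plan.py 1 .455,.305,.11,-5.5 .455,.305,.041,-5.5; python3 - <<'E'
from h import *
s=robot.read_camera('side');t=robot.read_camera('top')
k=5
a=cv2.resize(s[130:210,200:290],None,fx=k,fy=k,interpolation=2);b=cv2.resize(t[235:315,160:230],None,fx=k,fy=k,interpolation=2)
cv2.imwrite('pics/g1.png',np.hstack([a,b]))
E
```

```text
t 2.60 [0.4514 0.2502 0.181 ] yaw -5.38 tilt [-0.  0.] F [ 0.8 -0.4  0.7] w 0.0851 gf 0.0
0, 0, 0, 0.8, 27.4, 35.5, 1, 0, 0, 0, 0.8, 27.4, 35.5, 1, 0, 0, 0, 0, 0, 34.5, 1, 0, 0, 0, 0, 0, 34.5, 1.0
```

View pics/g1.png

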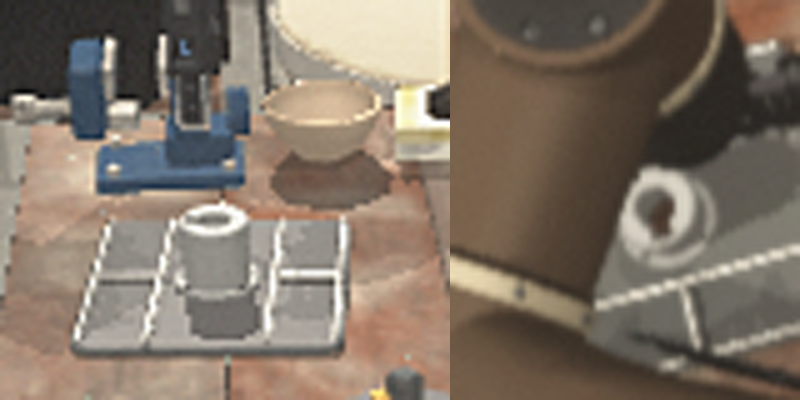

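The side view shows the gripper at about (237,150), above and behind the hub at (243,175). The keyway is visible from the top, pointing -x.

Call:
apply_moves(
  steps=[0,0,0,0.5,27,35,1,0,0,0,0.5,27,35,1,0,0,0,0,0,34,1,0,0,0,0,0,34,1,0,0,0,0,0,0,1],
)

```text
time: 3.32
eef_pos: [0.4548, 0.3004, 0.041]
tcp_rot: [[-0.996, 0.095, -0.004], [0.095, 0.996, -0.005], [0.003, -0.005, -1.0]]
wrist_force: [0.2, -0.2, 1.0]
grip_width: 0.0853
grip_force: 0.0
```

```bash
python3 plan.py 1 .455,.305,.041,-5.5
```

```text
t 3.33 [0.4548 0.3004 0.041 ] yaw -5.43 tilt [-0.0037 -0.0046] F [ 0.2 -0.2  1. ] w 0.0853 gf 0.0
0, 0, 0, 0.2, 4.6, -0, 1.0
```

Call:
apply_moves(
  steps=[0,0,0,0,4.5,0,1,0,0,0,0,0,0,0.5,0,0,0,0,0,0,0.5,0,0,0,0,0,0,0.5,0,0,0,0,0,0,0.5],
  newtons=100,
)

```text
time: 3.95
eef_pos: [0.457, 0.3072, 0.045]
tcp_rot: [[-0.996, 0.094, 0.002], [0.094, 0.996, 0.001], [-0.001, 0.002, -1.0]]
wrist_force: [-1.9, -1.4, 9.3]
grip_width: 0.0471
grip_force: 102.4
```

Call:
apply_moves(
  steps=[0,0,0,0,0,0,0.4,0,0,0,0,0,0,0.4,0,0,0,0,0,0,0.4],
)

```text
time: 4.32
eef_pos: [0.457, 0.3072, 0.0449]
tcp_rot: [[-0.996, 0.094, 0.001], [0.094, 0.996, 0.001], [-0.001, 0.002, -1.0]]
wrist_force: [-2.4, -2.6, 9.0]
grip_width: 0.0471
grip_force: 102.4
```

Call:
apply_moves(
  steps=[0,0,0,0,0,-20,0.4,0,0,0,0,0,-40,0.4,0,0,0,0,0,-40,0.4,0,0,0,0,0,0,0.4],
)

```text
time: 4.82
eef_pos: [0.4575, 0.308, 0.1465]
tcp_rot: [[-0.996, 0.094, 0.004], [0.094, 0.996, 0.005], [-0.003, 0.005, -1.0]]
wrist_force: [0.4, 1.3, -5.4]
grip_width: 0.0472
grip_force: 104.6
```

```bash
python3 plan.py 0.4 .567,-.030,.175,6; python3 - <<'E'
from h import *
s=robot.read_camera('side');t=robot.read_camera('top')
cv2.imwrite('pics/s2.png',s);cv2.imwrite('pics/t2.png',t)
k=5
a=cv2.resize(s[100:220,190:300],None,fx=k,fy=k,interpolation=2)[:, :]
cv2.imwrite('pics/g2.png',a)
E
```

```text
t 4.83 [0.4575 0.308  0.1465] yaw -5.39 tilt [0.0037 0.0048] F [ 0.4  1.3 -5.4] w 0.0472 gf 104.6
0, 0, -0.099, 0, 0, 0, 0.4, 0, 0, -0.099, 0, 0, 0, 0.4, 0, 0, 0, -12.3, -57.9, -4.8, 0.4, 0, 0, 0, -12.3, -57.9, -4.8, 0.4, 0, 0, 0, -12.3, -57.9, -4.8, 0.4
0, 0, 0, -12.3, -57.9, -4.8, 0.4, 0, 0, 0, -12.3, -57.9, -4.8, 0.4, 0, 0, 0, -12.3, -57.9, -4.8, 0.4
```

View pics/g2.png

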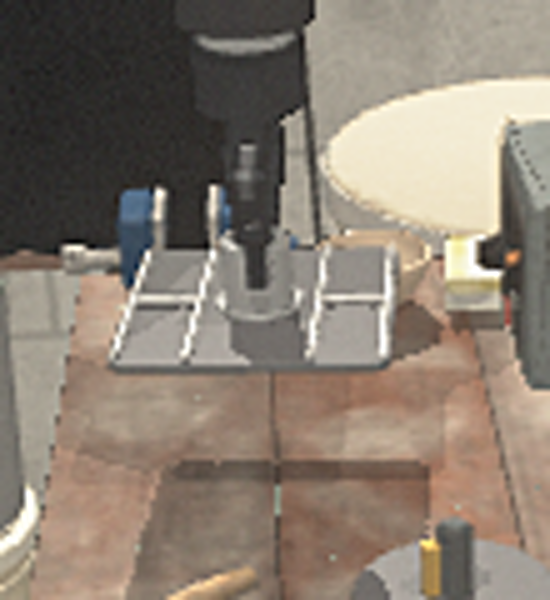

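The tray is held level and clear of the table, with the fingertips on the hub axis. I'll carry it over the spindle.

Call:
apply_moves(
  steps=[0,0,0,0,0,-30,0.4,0,0,-0.1,0,0,0,0.4,0,0,-0.1,0,0,0,0.4,0,0,0,-12,-58,0,0.4,0,0,0,-12,-58,0,0.4],
)

```text
time: 5.55
eef_pos: [0.4916, 0.1924, 0.1712]
tcp_rot: [[-0.994, -0.107, -0.003], [-0.107, 0.994, -0.002], [0.003, -0.002, -1.0]]
wrist_force: [1.2, 0.5, -4.8]
grip_width: 0.0465
grip_force: 105.7
```

Call:
apply_moves(
  steps=[0,0,0,-12,-58,0,0.4,0,0,0,-12,-58,0,0.4,0,0,0,-12,-58,0,0.4,0,0,0,-12,-58,0,0.4,0,0,0,0,0,0,0.4],
)

```text
time: 6.18
eef_pos: [0.564, -0.0357, 0.1707]
tcp_rot: [[-0.995, -0.1, -0.004], [-0.1, 0.995, -0.001], [0.004, -0.001, -1.0]]
wrist_force: [0.1, 0.2, -4.8]
grip_width: 0.0471
grip_force: 106.5
```

```bash
python3 plan.py 0.4 .567,-.030,.175,8; python3 - <<'E'
from h import *
s=robot.read_camera('side')
cv2.imwrite('pics/s3.png',s)
k=6
a=cv2.resize(s[135:235,220:350],None,fx=k,fy=k,interpolation=2)[:, :]
cv2.imwrite('pics/g3.png',a)
E
```

```text
t 6.17 [ 0.564  -0.0357  0.1707] yaw 5.75 tilt [-0.0044 -0.0011] F [ 0.1  0.2 -4.8] w 0.0471 gf 106.5
0, 0, -0.039, 0, 0, 0, 0.4, 0, 0, 0, -3.7, 5.2, -4.3, 0.4
```

View pics/g3.png

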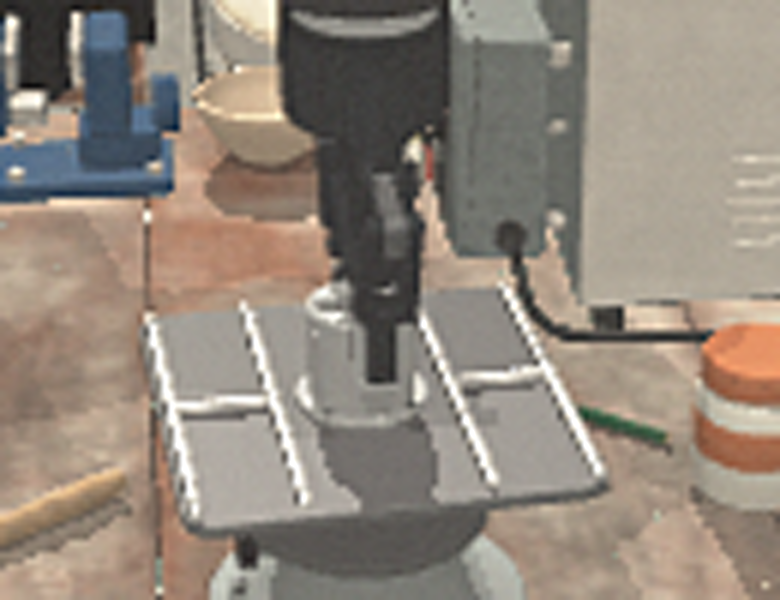

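```bash
cat > fit3.py <<'E'
from h import *
S=[((-90,-94,11),(193,512)),((-90,94,11),(150,318)),((-42,-94,11),(305,500)),((-42,94,11),(245,308)),((42,-94,11),(492,484)),((90,-94,11),(602,472)),((90,94,11),(505,290)),((-66,0,11),(220,406)),((66,0,11),(505,378)),((0,0,10),(363,394))]
s=('side',[a for a,b in S],un([b for a,b in S],220,135,6))
for z in(.121,.1257,.13):
    p,e=fit([s],[.56,-.03,.1],z);print(z,p.round(4),np.degrees(p[2]),e)
S=[((-90,-94,11),(120,358)),((-90,94,11),(148,255)),((-42,-94,11),(190,358)),((-42,94,11),(212,250)),((42,-94,11),(312,356)),((42,94,11),(327,248)),((90,-94,11),(384,362)),((90,94,11),(393,250)),((-66,0,11),(175,300)),((66,0,11),(355,299))]
p,e=fit([('side',[a for a,b in S],un([b for a,b in S],190,100,5))],[.46,.3,-.1],.1016);print('earlier',p.round(4),np.degrees(p[2]),e)
E
python3 fit3.py
```

```text
0.121 [ 0.5644 -0.0314  0.0852] 4.880647995910694 [0.7 0.3 0.8 0.3 0.2 0.6 1.1 0.5 1.  0.3]
0.1257 [ 0.5638 -0.0393  0.0849] 4.866417249969508 [0.8 0.5 0.9 0.3 0.3 0.4 1.2 0.4 0.8 0.3]
0.13 [ 0.5633 -0.0465  0.0846] 4.849296536372323 [0.9 0.6 1.  0.4 0.5 0.5 1.4 0.4 0.6 0.4]
earlier [ 0.4596  0.2991 -0.0831] -4.7610031790050815 [0.7 1.  0.4 0.5 0.5 0.1 0.9 0.6 1.4 0.1]
```

Call:
apply_moves(
  steps=[0,0,-0.09,0,0,0,0.4,0,0,0,0.8,9.7,0,0.4,0,0,0,0,0,6,0.4,0,0,0,0,0,6,0.4,0,0,0,0,0,0,0.4],
)

```text
time: 6.85
eef_pos: [0.5621, -0.022, 0.1609]
tcp_rot: [[-0.981, -0.195, -0.0], [-0.195, 0.981, -0.0], [0.0, -0.0, -1.0]]
wrist_force: [-0.1, -0.4, -4.4]
grip_width: 0.0471
grip_force: 106.8
```

```bash
python3 plan.py 0.4 .565,-.026,.153,10.8; python3 -c "
from h import *;o=robot.get_obs();print(o['wrist_torque'].round(2))"
```

```text
t 6.85 [ 0.5621 -0.022   0.1609] yaw 11.22 tilt [-0.0004 -0.0001] F [-0.1 -0.4 -4.4] w 0.0471 gf 106.8
0, 0, 0.007, 0, 0, 0, 0.4, 0, 0, 0, -2.1, -4.5, 7.9, 0.4
[ 0.08 -0.05  0.03]
```

Call:
apply_moves(
  steps=[0,0,0,-2.1,-4.5,0,0.4,0,0,0,0,0,3,0.4,0,0,0,0,0,0,0.4],
)

```text
time: 7.22
eef_pos: [0.5648, -0.0266, 0.1578]
tcp_rot: [[-0.981, -0.194, -0.001], [-0.194, 0.981, -0.0], [0.001, 0.0, -1.0]]
wrist_force: [-0.1, -1.1, -6.0]
grip_width: 0.0474
grip_force: 106.6
```

Call:
apply_moves(
  steps=[0,0,0,0,0,3,0.4,0,0,0,0,0,0,0.4],
)

```text
time: 7.48
eef_pos: [0.5649, -0.0264, 0.155]
tcp_rot: [[-0.981, -0.194, -0.001], [-0.194, 0.981, -0.0], [0.001, 0.0, -1.0]]
wrist_force: [-0.3, -0.1, -5.5]
grip_width: 0.0472
grip_force: 106.6
```

Call:
apply_moves(
  steps=[0,0,0,0,0,3,0.4,0,0,0,0,0,0,0.4],
)

```text
time: 7.72
eef_pos: [0.5649, -0.0263, 0.152]
tcp_rot: [[-0.981, -0.195, -0.001], [-0.195, 0.981, -0.0], [0.001, 0.0, -1.0]]
wrist_force: [0.4, -0.7, -5.1]
grip_width: 0.0469
grip_force: 106.6
```

Call:
apply_moves(
  steps=[0,0,0,0,0,3,0.4,0,0,0,0,0,0,0.4],
)

```text
time: 7.98
eef_pos: [0.5649, -0.0264, 0.149]
tcp_rot: [[-0.981, -0.195, -0.001], [-0.195, 0.981, -0.0], [0.001, 0.0, -1.0]]
wrist_force: [-0.6, 0.1, -6.2]
grip_width: 0.0475
grip_force: 106.6
```

Call:
apply_moves(
  steps=[0,0,0,0,0,3,0.4,0,0,0,0,0,0,0.4],
)

```text
time: 8.22
eef_pos: [0.5649, -0.0263, 0.146]
tcp_rot: [[-0.981, -0.195, -0.001], [-0.195, 0.981, -0.0], [0.001, 0.0, -1.0]]
wrist_force: [0.6, 0.4, -5.1]
grip_width: 0.0469
grip_force: 106.6
```

```bash
python3 -c "
from h import *;o=robot.get_obs();print(o['wrist_torque'].round(2),o['wrist_force'])"
```

```text
[ 0.03 -0.04 -0.01] [ 0.55497612  0.3782553  -5.07857646]
```

Call:
apply_moves(
  steps=[0,0,0,0,0,3,0.4,0,0,0,0,0,0,0.4],
)

```text
time: 8.48
eef_pos: [0.5649, -0.0264, 0.143]
tcp_rot: [[-0.981, -0.195, -0.001], [-0.195, 0.981, -0.0], [0.001, -0.0, -1.0]]
wrist_force: [-0.5, 0.5, -5.5]
grip_width: 0.0472
grip_force: 106.6
```

Call:
apply_moves(
  steps=[0,0,0,0,0,3,0.4,0,0,0,0,0,0,0.4],
)

```text
time: 8.72
eef_pos: [0.5649, -0.0263, 0.14]
tcp_rot: [[-0.981, -0.194, -0.001], [-0.194, 0.981, -0.0], [0.001, 0.0, -1.0]]
wrist_force: [0.5, 0.2, -5.0]
grip_width: 0.0475
grip_force: 106.6
```

Call:
apply_moves(
  steps=[0,0,0,0,0,3,0.4,0,0,0,0,0,0,0.4],
)

```text
time: 8.98
eef_pos: [0.5649, -0.0264, 0.137]
tcp_rot: [[-0.981, -0.194, -0.001], [-0.194, 0.981, -0.0], [0.001, 0.0, -1.0]]
wrist_force: [0.1, 0.8, -5.8]
grip_width: 0.0473
grip_force: 106.6
```

Call:
apply_moves(
  steps=[0,0,0,0,0,4,0.4,0,0,0,0,0,4,0.4,0,0,0,0,0,0,0.4],
)

```text
time: 9.35
eef_pos: [0.5648, -0.0264, 0.1288]
tcp_rot: [[-0.981, -0.194, -0.001], [-0.194, 0.981, -0.0], [0.001, 0.0, -1.0]]
wrist_force: [-0.0, -0.1, -5.9]
grip_width: 0.0473
grip_force: 106.6
```

Call:
apply_moves(
  steps=[0,0,0,0,0,4,0.4,0,0,0,0,0,4,0.4,0,0,0,0,0,0,0.4],
)

```text
time: 9.72
eef_pos: [0.5648, -0.0264, 0.1208]
tcp_rot: [[-0.981, -0.195, -0.001], [-0.195, 0.981, -0.0], [0.001, -0.0, -1.0]]
wrist_force: [0.3, -0.4, -5.3]
grip_width: 0.0474
grip_force: 106.6
```

Call:
apply_moves(
  steps=[0,0,0,0,0,3,0.4,0,0,0,0,0,0,0.4],
)

```text
time: 9.98
eef_pos: [0.565, -0.0263, 0.1181]
tcp_rot: [[-0.981, -0.195, -0.0], [-0.195, 0.981, -0.0], [0.0, 0.0, -1.0]]
wrist_force: [-0.3, -0.4, -5.0]
grip_width: 0.0466
grip_force: 106.6
```

Call:
apply_moves(
  steps=[0,0,0,0,0,2,0.4,0,0,0,0,0,0,0.4],
)

```text
time: 10.22
eef_pos: [0.565, -0.0263, 0.1162]
tcp_rot: [[-0.981, -0.195, -0.0], [-0.195, 0.981, -0.0], [0.0, 0.0, -1.0]]
wrist_force: [0.2, -0.0, -4.5]
grip_width: 0.0476
grip_force: 106.6
```

Call:
apply_moves(
  steps=[0,0,0,0,0,2,0.4,0,0,0,0,0,0,0.4],
)

```text
time: 10.48
eef_pos: [0.5653, -0.0263, 0.115]
tcp_rot: [[-0.981, -0.195, 0.001], [-0.195, 0.981, -0.0], [-0.001, -0.0, -1.0]]
wrist_force: [-2.1, 0.3, 2.9]
grip_width: 0.0469
grip_force: 107.1
```

Call:
apply_moves(
  steps=[0,0,0.06,0,0,0,0.4,0,0,0.06,0,0,0,0.4,0,0,0.06,0,0,0,0.4,0,0,0,0,0,0.5,0.4,0,0,0,0,0,0,0.4],
)

```text
time: 11.1
eef_pos: [0.5658, -0.0272, 0.115]
tcp_rot: [[-1.0, -0.016, 0.002], [-0.016, 1.0, -0.001], [-0.002, -0.001, -1.0]]
wrist_force: [-1.4, -4.3, 5.0]
grip_width: 0.0474
grip_force: 107.6
```

```bash
python3 - <<'E'
from h import *
o=robot.get_obs();print(o['wrist_torque'].round(2),o['wrist_force'],o['tcp_rot'].round(4))
s=robot.read_camera('side')
a=cv2.resize(s[150:250,220:350],None,fx=6,fy=6,interpolation=2)
cv2.imwrite('pics/g4.png',a)
E
```

```text
[-1.5   0.47 -0.02] [-1.38757297 -4.2636172   4.9555995 ] [[-0.9999 -0.0161  0.0016]
 [-0.0161  0.9999 -0.001 ]
 [-0.0016 -0.0011 -1.    ]]
```

View pics/g4.png

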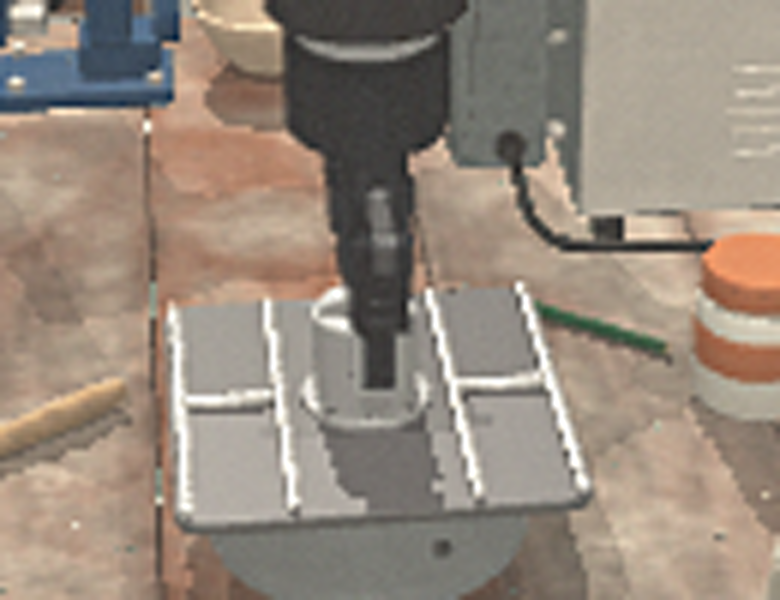

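```bash
cat > fit4.py <<'E'
from h import *
S=[((-90,-94,11),(185,512)),((-90,94,11),(175,308)),((-42,-94,11),(293,508)),((-42,94,11),(268,302)),((42,-94,11),(478,498)),((42,94,11),(432,290)),((90,-94,11),(585,487)),((90,94,11),(521,286)),((-66,0,11),(230,400)),((66,0,11),(505,382)),((0,0,10),(366,394))]
s=('side',[a for a,b in S],un([b for a,b in S],220,150,6))
p,e=fit([s],[.56,-.03,.1],.07);print(p.round(4),np.degrees(p[2]),e)
E
python3 fit4.py
```

```text
[ 0.5661 -0.031   0.0032] 0.18572994316767216 [0.3 0.4 0.1 0.3 0.4 0.2 0.4 0.3 0.  0.4 0.1]
```

The tray is seated and fits to 0.2° of square with the robot, its centre at about (0.566, -0.027). I'll release it and lift off.

Call:
apply_moves(
  steps=[0,0,0,0,0,0,0.9,0,0,0,0,0,0,0.9,0,0,0,0,0,0,0.9,0,0,0,0,0,-40,0.8,0,0,0,0,0,-55,0.8],
  newtons=30,
)

```text
time: 11.78
eef_pos: [0.5643, -0.0263, 0.2085]
tcp_rot: [[-1.0, -0.016, -0.003], [-0.016, 1.0, -0.001], [0.003, -0.001, -1.0]]
wrist_force: [2.2, -0.1, -0.3]
grip_width: 0.0681
grip_force: 0.0
```

```bash
python3 - <<'E'
from h import *
# tiles in robot frame: tool yaw = tile yaw, grasp at tile x=+15 ; y bias +4mm
for n,(x,y,a) in dict(A=(.45,-.2559,-.1099),B=(.5665,-.2557,.2784),C=(.5958,-.3392,.0643),D=(.4278,-.3824,-.5411)).items():
    x-=.0005;y+=.004
    print(n,round(x+.015*np.cos(a),4),round(y+.015*np.sin(a),4),np.degrees(a).round(1))
E
python3 plan.py 0.7 .466,-.2535,.21,-6.3 .466,-.2535,.11,-6.3
```

```text
A 0.4644 -0.2535 -6.3
B 0.5804 -0.2476 16.0
C 0.6103 -0.3342 3.7
D 0.4402 -0.3861 -31.0
t 11.78 [ 0.5643 -0.0263  0.2085] yaw 0.91 tilt [-0.0035 -0.0008] F [ 2.2 -0.1 -0.3] w 0.0681 gf 0.0
0, 0, 0.126, 0, 0, 0, 0.7, 0, 0, 0, 14.6, -47.3, -0.3, 0.7, 0, 0, 0, 14.6, -47.3, -0.3, 0.7, 0, 0, 0, 14.6, -47.3, -0.3, 0.7, 0, 0, 0, 14.6, -47.3, -0.3, 0.7
0, 0, 0, 14.6, -47.3, -0.3, 0.7, 0, 0, 0, 0, 0, 50, 0.7, 0, 0, 0, 0, 0, 50, 0.7
```

```bash
python3 plan.py 0.7 .5804,-.2476,.16,16 .5804,-.2476,.041,16
```

```text
t 11.78 [ 0.5643 -0.0263  0.2085] yaw 0.91 tilt [-0.0035 -0.0008] F [ 2.2 -0.1 -0.3] w 0.0681 gf 0.0
0, 0, -0.132, 0, 0, 0, 0.7, 0, 0, -0.132, 0, 0, 0, 0.7, 0, 0, 0, 11.4, -54.3, 12.1, 0.7, 0, 0, 0, 11.4, -54.3, 12.1, 0.7, 0, 0, 0, 11.4, -54.3, 12.1, 0.7
0, 0, 0, 11.4, -54.3, 12.1, 0.7, 0, 0, 0, 0, 0, 59.5, 0.7, 0, 0, 0, 0, 0, 59.5, 0.7
```

Call:
apply_moves(
  steps=[0,0,-0.132,0,0,0,0.7,0,0,-0.132,0,0,0,0.7,0,0,0,11.4,-54.3,0,0.7,0,0,0,11.4,-54.3,0,0.7,0,0,0,11.4,-54.3,12,0.7],
)

```text
time: 12.4
eef_pos: [0.5781, -0.1937, 0.1978]
tcp_rot: [[-0.961, -0.277, 0.003], [-0.277, 0.961, -0.0], [-0.002, -0.001, -1.0]]
wrist_force: [1.1, 0.8, 0.2]
grip_width: 0.0598
grip_force: 0.0
```

Call:
apply_moves(
  steps=[0,0,0,11.4,-54.3,12,0.7,0,0,0,0,0,25,0.7,0,0,0,0,0,0,0.7],
)

```text
time: 12.78
eef_pos: [0.5798, -0.248, 0.1576]
tcp_rot: [[-0.962, -0.275, -0.004], [-0.275, 0.962, 0.001], [0.004, 0.002, -1.0]]
wrist_force: [-0.0, -0.6, -0.1]
grip_width: 0.0601
grip_force: 0.0
```

```bash
python3 plan.py 0.7 .5804,-.2476,.041,16
```

```text
t 12.78 [ 0.5798 -0.248   0.1576] yaw 15.94 tilt [-0.0042  0.0009] F [-0.  -0.6 -0.1] w 0.0601 gf 0.0
0, 0, 0, -0.3, 0.1, 58.3, 0.7, 0, 0, 0, -0.3, 0.1, 58.3, 0.7
```

Call:
apply_moves(
  steps=[0,0,0,0,0,58,0.7,0,0,0,0,0,57,0.7,0,0,0,0,0,0,0.38,0,0,0,0,0,0,0.38,0,0,0,0,0,0,0.38],
  newtons=30,
)

```text
time: 13.4
eef_pos: [0.5833, -0.2477, 0.0479]
tcp_rot: [[-0.961, -0.277, 0.005], [-0.277, 0.961, -0.001], [-0.004, -0.002, -1.0]]
wrist_force: [0.3, 0.2, -0.5]
grip_width: 0.0378
grip_force: 30.1
```

Call:
apply_moves(
  steps=[0,0,0,0,0,0,0.38,0,0,0,0,0,-50,0.38,0,0,0,0,0,-60,0.38,0,0,0,0,0,-60,0.38,0,0,0,0,0,0,0.38],
)

```text
time: 14.02
eef_pos: [0.5841, -0.2485, 0.2222]
tcp_rot: [[-0.961, -0.277, 0.012], [-0.277, 0.961, -0.003], [-0.011, -0.006, -1.0]]
wrist_force: [0.4, 0.8, -2.3]
grip_width: 0.0376
grip_force: 30.4
```

```bash
python3 plan.py 0.38 .6465,.021,.21,0 .6465,.021,.125,0; python3 - <<'E'
from h import *
s=robot.read_camera('side');cv2.imwrite('pics/s5.png',s)
cv2.imwrite('pics/g5.png',cv2.resize(s[170:270,240:350],None,fx=6,fy=6,interpolation=2))
E
```

```text
t 14.03 [ 0.5841 -0.2485  0.2222] yaw 16.06 tilt [ 0.0117 -0.0026] F [ 0.4  0.8 -2.3] w 0.0376 gf 30.4
0, 0, 0.14, 0, 0, 0, 0.38, 0, 0, 0.14, 0, 0, 0, 0.38, 0, 0, 0, -12.5, 53.9, 2.4, 0.38, 0, 0, 0, -12.5, 53.9, 2.4, 0.38, 0, 0, 0, -12.5, 53.9, 2.4, 0.38
0, 0, 0, -12.5, 53.9, 2.4, 0.38, 0, 0, 0, -12.5, 53.9, 2.4, 0.38, 0, 0, 0, 0, 0, 42.5, 0.38, 0, 0, 0, 0, 0, 42.5, 0.38
```

View pics/g5.png

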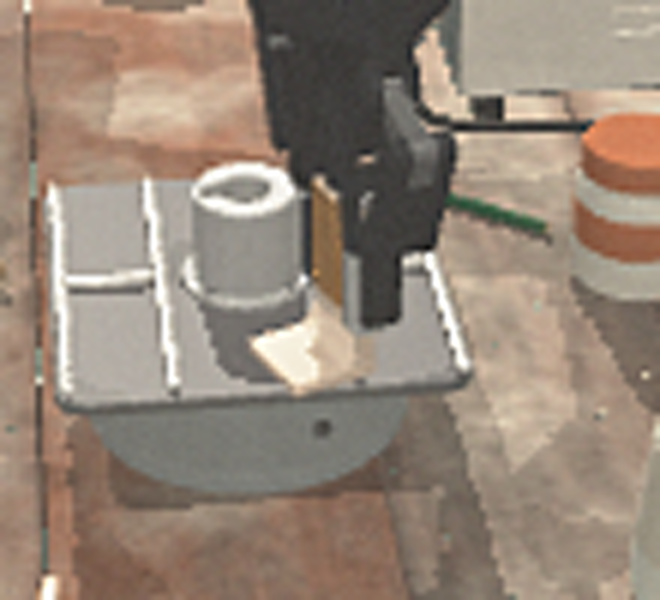

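```bash
python3 - <<'E'
from h import *
S=[((-18,19,6),(250,342)),((-18,-19,6),(293,384)),((-18,-19,0),(298,394)),((12,19,70),(314,178))]
s=('side',[a for a,b in S],un([b for a,b in S],240,170,6))
for z in(.168,.174):
    p,e=fit([s],[.57,-.25,.27],z);print(p.round(4),np.degrees(p[2]),e)
    a=p[2];print('plate centre',p[0]+.015*np.cos(a),p[1]+.015*np.sin(a))
E
python3 plan.py 0.38 .6465,.021,.21,0
```

```text
[ 0.5737 -0.2388  0.4148] 23.76763439237556 [0.8 0.6 0.6 0.1]
plate centre 0.5874067884526297 -0.23278512885595154
[ 0.5727 -0.248   0.4133] 23.682720845983944 [0.8 0.5 0.8 0.4]
plate centre 0.5864473927464993 -0.24198862196389254
t 14.07 [ 0.5825 -0.2479  0.2188] yaw 16.03 tilt [ 0.0069 -0.0008] F [ 0.1  0.2 -1.7] w 0.0377 gf 30.4
0, 0, 0.14, 0, 0, 0, 0.38, 0, 0, 0.14, 0, 0, 0, 0.38, 0, 0, 0, -12.8, 53.8, 1.8, 0.38, 0, 0, 0, -12.8, 53.8, 1.8, 0.38, 0, 0, 0, -12.8, 53.8, 1.8, 0.38
0, 0, 0, -12.8, 53.8, 1.8, 0.38, 0, 0, 0, -12.8, 53.8, 1.8, 0.38
```

```bash
cat > mfit.py <<'E'
from h import *
from scipy.optimize import minimize
# foot top visible: x -18..12 ; fit bright-cream soft mask of the foot's top by rendering
FT=[(-18,-19,6),(12,-19,6),(12,19,6),(-18,19,6)]
def soft(im):
    f=im.astype(float);b,g,r=f[...,0],f[...,1],f[...,2]
    return np.clip((b-120)/70,0,1)*np.clip((r-b-5)/8,0,1)
def render(p,z,P,box,k=8,occ=None):
    x0,y0,w,h=box;m=np.zeros((h*k,w*k),np.float32)
    q=((proj('side',pose(p,P,z))-[x0,y0]+.5)*k-.5)
    cv2.fillPoly(m,[np.round(q*16).astype(np.int32)],1.,shift=4)
    return cv2.resize(m,(w,h),interpolation=cv2.INTER_AREA)
def foot(im,p0,z,box=None,show=True):
    c=proj('side',pose(p0,[(0,0,6)],z))[0].round().astype(int);box=box or (c[0]-16,c[1]-13,32,26)
    x0,y0,w,h=box;s=soft(im)[y0:y0+h,x0:x0+w]
    best=None
    cost=lambda q:((render((p0[0]+q[0]*.01,p0[1]+q[1]*.01,p0[2]+q[2]*.2),z,FT,box)-s)**2).sum()
    for a in(-.8,0,.8):
        r=minimize(cost,[0,0,a],method='Nelder-Mead',options=dict(initial_simplex=np.array([[0,0,a],[.6,0,a],[0,.6,a],[0,0,a+.6]]),maxiter=400))
        if best is None or r.fun<best.fun:best=r
    q=best.x;p=np.array([p0[0]+q[0]*.01,p0[1]+q[1]*.01,p0[2]+q[2]*.2])
    print('foot',p.round(4),'%.1f deg'%np.degrees(p[2]),'cost %.2f'%best.fun,'sum',s.sum().round(1),'plate c',(p[:2]+.015*np.array([np.cos(p[2]),np.sin(p[2])])).round(4))
    if show: print((s*9).round().astype(int).astype(str).tolist().__len__()); print('\n'.join(''.join('%d'%round(v*9) if v>.05 else '.' for v in r) for r in s))
    return p
E
python3 - <<'E'
from mfit import *
im=cv2.imread('pics/side0.png')
for p in((.45,-.2559,-.11),(.5665,-.2557,.278),(.5958,-.3392,.064),(.4278,-.3824,-.541)): foot(im,p,0,show=p[0]in(.45,.5665))
foot(cv2.imread('pics/s5.png'),(.57,-.25,.3),.172)
E
```

```text
foot [ 0.4457 -0.2581  0.0308] 1.8 deg cost 62.09 sum 257.4 plate c [ 0.4607 -0.2576]
26
1.12221.12111.....165.....11....
133431....11.......66.1...121.11
134211.1112222.....67111..1121..
13321.12333222.....66111...122..
1332111333333311...5611....13211
1231.1222334442112.5611...12....
23322343343421.121.5611..122....
2232223333421121...46211.1......
33311222225641......521......11.
243112331331999999934211....1121
323333453399999999934211.....11.
5545445439899999999.321.....232.
5445544539999999999.321....1222.
14443333199999999992231....1....
14445442199999999996421.....1..3
44434432399999999999431.......11
53454333899999999998331.....5421
3212234399999999999433.....35321
5432344299999999997434.....24432
5433344366666578887643....133443
55454442..........1.12.....22344
655545433...................2334
666764444...................2343
45666643434566432..........22233
4564334334454422321.......112322
765443343344333222.........121.1
foot [ 0.5659 -0.2566  0.2946] 16.9 deg cost 21.08 sum 154.4 plate c [ 0.5802 -0.2523]
26
........................14......
........................14....
[... 1216 characters left out ...]
.......
..11.12.1.......57522..11.......
................576432.11.......
...............3997653.1........
............1599996666211....124
.........5699999997656632..33354
......26999999999866666622245544
.......9999999999656665621234444
6......3999999996445666622233544
6.......399999999544666642133344
5........39999999965567523234444
66........3999999965556432134444
666........399999975542223354353
646666......199998433232..365566
66566665666342754322.223...0....
777555324410.143................
................................
................................
................................
................................
................................
................................
```

```bash
python3 plan.py 0.38 .6465,.021,.21,-6.5
```

```text
t 14.07 [ 0.5825 -0.2479  0.2188] yaw 16.03 tilt [ 0.0069 -0.0008] F [ 0.1  0.2 -1.7] w 0.0377 gf 30.4
0, 0, 0.131, 0, 0, 0, 0.38, 0, 0, 0.131, 0, 0, 0, 0.38, 0, 0, 0.131, 0, 0, 0, 0.38, 0, 0, 0, -6.6, 54.9, 1.8, 0.38, 0, 0, 0, -6.6, 54.9, 1.8, 0.38
0, 0, 0, -6.6, 54.9, 1.8, 0.38, 0, 0, 0, -6.6, 54.9, 1.8, 0.38, 0, 0, 0, -6.6, 54.9, 1.8, 0.38
```

Call:
apply_moves(
  steps=[0,0,0.131,0,0,0,0.38,0,0,0.131,0,0,0,0.38,0,0,0.131,0,0,0,0.38,0,0,0,-6.6,54.9,0,0.38,0,0,0,-6.6,54.9,0,0.38],
)

```text
time: 14.7
eef_pos: [0.6061, -0.1395, 0.2136]
tcp_rot: [[-0.993, 0.115, -0.002], [0.115, 0.993, 0.0], [0.002, -0.0, -1.0]]
wrist_force: [0.8, 0.4, -0.0]
grip_width: 0.0376
grip_force: 30.4
```

Call:
apply_moves(
  steps=[0,0,0,-6.6,54.9,0,0.38,0,0,0,-6.6,54.9,0,0.38,0,0,0,-6.6,54.9,0,0.38,0,0,0,0,0,0,0.38,0,0,0,0,0,0,0.38],
)

```text
time: 15.32
eef_pos: [0.6444, 0.0214, 0.2138]
tcp_rot: [[-0.994, 0.112, -0.002], [0.112, 0.994, -0.0], [0.002, -0.001, -1.0]]
wrist_force: [0.0, -0.6, -0.6]
grip_width: 0.0368
grip_force: 30.5
```

Call:
apply_moves(
  steps=[0,0,0,0,0,0,0.38,0,0,0,0,0,0,0.38],
)

```text
time: 15.58
eef_pos: [0.6448, 0.0202, 0.2148]
tcp_rot: [[-0.993, 0.114, -0.0], [0.114, 0.993, -0.0], [0.0, -0.0, -1.0]]
wrist_force: [0.4, -0.6, -0.3]
grip_width: 0.0372
grip_force: 30.5
```

```bash
python3 plan.py 0.38 .6465,.021,.21,-6.5;python3 - <<'E'
from mfit import *
im=robot.read_camera('side');cv2.imwrite('pics/s6.png',im);z=robot.get_obs()['eef_pos'][2]-.0455
foot(im,(.632,.02,0),z)
E
```

```text
t 15.57 [0.6448 0.0202 0.2148] yaw -6.57 tilt [-0.0001 -0.    ] F [ 0.4 -0.6 -0.3] w 0.0372 gf 30.5
0, 0, 0, -1.5, 1, 4.8, 0.38
foot [ 0.6311  0.0215 -0.0235] -1.3 deg cost 45.80 sum 172.0 plate c [0.6461 0.0211]
26
..................13......5.....
......4...........12......5.....
2233334...........25......5.....
.2333343...........3......4.....
.2223347...........4......4.....
.1233346...........3......4.....
.1223456...........3......351...
..123446...........3......279...
..2223357..........2......233...
1.1223346.........94......3.....
..12..113.99999999983.11133.....
......1.1.99999999995.22..23....
......111.99999999997122..13....
.......11189999999996222.122....
.......1124999999999722224233...
......112219999998865.2223233...
.......2221444332221233212234...
.......22221112222566..2222344..
......123332345555434..2222234..
.......11123344443223...232234..
........1123334432112...12211571
.....1...1.12222211224..2665467.
.........1112111111123...5655677
.......111.11...3333345...567776
......1...22222233322344...66666
......3322323332223334433.....66
```

Call:
apply_moves(
  steps=[0,0,-0.02,-1,1,0,0.38,0,0,0,0,0,40,0.38,0,0,0,0,0,40,0.38,0,0,0,0,0,0,0.38,0,0,0,0,0,0,0.38],
)

```text
time: 16.25
eef_pos: [0.6472, 0.0222, 0.1363]
tcp_rot: [[-0.996, 0.092, 0.002], [0.092, 0.996, -0.0], [-0.002, -0.0, -1.0]]
wrist_force: [0.8, 0.1, 0.1]
grip_width: 0.0372
grip_force: 30.5
```

Call:
apply_moves(
  steps=[0,0,0,0,0,5,0.38,0,0,0,0,0,0,0.38,0,0,0,0,0,0,0.38],
)

```text
time: 16.62
eef_pos: [0.6464, 0.0223, 0.1305]
tcp_rot: [[-0.996, 0.093, 0.001], [0.093, 0.996, 0.0], [-0.001, 0.0, -1.0]]
wrist_force: [0.7, 0.7, -0.7]
grip_width: 0.0373
grip_force: 30.5
```

Call:
apply_moves(
  steps=[0,0,0,0,0,3,0.38,0,0,0,0,0,0,0.38,0,0,0,0,0,0,0.38],
)

```text
time: 17.0
eef_pos: [0.6462, 0.0222, 0.1267]
tcp_rot: [[-0.996, 0.093, -0.0], [0.093, 0.996, -0.0], [0.0, -0.0, -1.0]]
wrist_force: [-1.3, -0.1, -0.2]
grip_width: 0.0374
grip_force: 30.5
```

Call:
apply_moves(
  steps=[0,0,0,0,-0.5,2,0.38,0,0,0,0,0,0,0.38,0,0,0,0,0,0,0.38],
)

```text
time: 17.38
eef_pos: [0.6461, 0.0217, 0.1248]
tcp_rot: [[-0.996, 0.093, -0.0], [0.093, 0.996, -0.0], [0.0, -0.0, -1.0]]
wrist_force: [1.2, -0.2, 0.2]
grip_width: 0.0371
grip_force: 30.5
```

Call:
apply_moves(
  steps=[0,0,0,0,0,2,0.38,0,0,0,0,0,0,0.38,0,0,0,0,0,0,0.38],
)

```text
time: 17.75
eef_pos: [0.6461, 0.0217, 0.1228]
tcp_rot: [[-0.996, 0.093, -0.0], [0.093, 0.996, -0.0], [0.0, -0.0, -1.0]]
wrist_force: [-0.4, 0.5, -0.4]
grip_width: 0.0374
grip_force: 30.5
```

Call:
apply_moves(
  steps=[0,0,0,0,0,2,0.38,0,0,0,0,0,0,0.38,0,0,0,0,0,0,0.38],
)

```text
time: 18.12
eef_pos: [0.6461, 0.0217, 0.1208]
tcp_rot: [[-0.996, 0.093, -0.0], [0.093, 0.996, -0.0], [0.0, -0.0, -1.0]]
wrist_force: [-0.1, -0.1, -0.1]
grip_width: 0.0374
grip_force: 30.5
```

Call:
apply_moves(
  steps=[0,0,0,0,0,1.5,0.38,0,0,0,0,0,0,0.38,0,0,0,0,0,0,0.38],
)

```text
time: 18.5
eef_pos: [0.6465, 0.0217, 0.1198]
tcp_rot: [[-0.996, 0.093, 0.001], [0.093, 0.996, 0.0], [-0.001, 0.0, -1.0]]
wrist_force: [-0.7, 0.1, 4.0]
grip_width: 0.0373
grip_force: 30.7
```

Call:
apply_moves(
  steps=[0,0,0,0,0,1.5,0.38,0,0,0,0,0,0,0.38,0,0,0,0,0,0,0.38],
)

```text
time: 18.88
eef_pos: [0.6468, 0.0217, 0.1193]
tcp_rot: [[-0.996, 0.093, 0.002], [0.093, 0.996, -0.0], [-0.002, 0.0, -1.0]]
wrist_force: [-2.2, 0.0, 10.1]
grip_width: 0.0377
grip_force: 31.2
```

Call:
apply_moves(
  steps=[0,0,0,0,0,1,0.38,0,0,0,0,0,0,0.38,0,0,0,0,0,0,0.38],
)

```text
time: 19.25
eef_pos: [0.6471, 0.0218, 0.1189]
tcp_rot: [[-0.996, 0.092, 0.003], [0.092, 0.996, -0.0], [-0.003, 0.0, -1.0]]
wrist_force: [-3.0, 0.3, 14.1]
grip_width: 0.0372
grip_force: 31.8
```

Call:
apply_moves(
  steps=[0,0,0,0,0,-2.5,0.38,0,0,0,0,0,0,0.6,0,0,0,0,0,0,0.6,0,0,0,0,0,-40,0.6,0,0,0,0,0,-55,0.7],
)

```text
time: 19.88
eef_pos: [0.6451, 0.0215, 0.2131]
tcp_rot: [[-0.996, 0.093, -0.004], [0.093, 0.996, -0.001], [0.004, -0.002, -1.0]]
wrist_force: [0.6, 0.4, 0.1]
grip_width: 0.0601
grip_force: 0.0
```

```bash
python3 plan.py 0.7 .6103,-.3362,.16,3.8;python3 - <<'E'
from mfit import *
im=robot.read_camera('side');cv2.imwrite('pics/s7.png',im)
foot(im,(.632,.017,0),.076)
E
```

```text
t 19.88 [0.6451 0.0215 0.2131] yaw -5.35 tilt [-0.0045 -0.0011] F [0.6 0.4 0.1] w 0.0601 gf 0.0
0, 0, -0.16, 0, 0, 0, 0.7, 0, 0, 0, 8.3, -50.7, 7.6, 0.7, 0, 0, 0, 8.3, -50.7, 7.6, 0.7, 0, 0, 0, 8.3, -50.7, 7.6, 0.7, 0, 0, 0, 8.3, -50.7, 7.6, 0.7
0, 0, 0, 8.3, -50.7, 7.6, 0.7, 0, 0, 0, 8.3, -50.7, 7.6, 0.7, 0, 0, 0, 8.3, -50.7, 7.6, 0.7
foot [0.6326 0.0197 0.0315] 1.8 deg cost 122.22 sum 277.9 plate c [0.6476 0.0202]
26
......1211222112235...6555565777
.......321232232246...6555445566
....1..22.233333346...5566665433
.....1.12.111122223...5555555444
........1.1111121.2...5444444445
........2..11..1..2...5323233334
.65..1.92..333343212..5222332233
...831.82333431332.7..5222332244
83.451.932422221.169..43..232232
9622729.721..55487992.35.....233
4346532.834.99999999312........2
439413..8.979999999972193.......
694..31.919999999999932691......
42..1219.269999999999325931133..
11..132..8.999999999733..3.13433
11..133..9.999999999733..9.12432
111.1541.81587656545424.9.722332
211.04429.21..............624432
111.02212.93..............925653
211.1111..933334443341...9945554
11..5521..93233333232.91.2.64444
22..6921.9.66...1..6999997.93654
111.597212.95667689633411.995665
111..9423..7................7466
111.066341.9..2344434435....9123
11..58.35197635454433344...99313
```

Call:
apply_moves(
  steps=[0,0,-0.16,0,0,0,0.7,0,0,0,8.3,-51,0,0.7,0,0,0,8.3,-51,0,0.7,0,0,0,8.3,-51,0,0.7,0,0,0,8.3,-51,0,0.7],
)

```text
time: 20.55
eef_pos: [0.6263, -0.1854, 0.2138]
tcp_rot: [[-0.998, -0.067, -0.0], [-0.067, 0.998, 0.0], [0.0, 0.0, -1.0]]
wrist_force: [1.4, 0.8, -1.1]
grip_width: 0.06
grip_force: 0.0
```

Call:
apply_moves(
  steps=[0,0,0,8.3,-51,10,0.7,0,0,0,8.3,-51,20,0.7,0,0,0,8.3,-51,25,0.7,0,0,0,0,0,0,0.7,0,0,0,0,0,0,0.7],
)

```text
time: 21.18
eef_pos: [0.6118, -0.3386, 0.1586]
tcp_rot: [[-0.998, -0.066, -0.001], [-0.066, 0.998, 0.0], [0.001, 0.0, -1.0]]
wrist_force: [0.2, 0.2, 0.0]
grip_width: 0.0596
grip_force: 0.0
```

```bash
python3 plan.py 0.7 .6100,-.3375,.044,3.8
```

```text
t 21.18 [ 0.6118 -0.3386  0.1586] yaw 3.78 tilt [-0.0008  0.0002] F [0.2 0.2 0. ] w 0.0596 gf 0.0
0, 0, 0, 0.9, 0.6, 57.3, 0.7, 0, 0, 0, 0.9, 0.6, 57.3, 0.7
```

Call:
apply_moves(
  steps=[0,0,0,1.8,1,58,0.7,0,0,0,0,0,56,0.7,0,0,0,0,0,0,0.7,0,0,0,0,0,0,0.7,0,0,0,0,0,0,0.38],
)

```text
time: 21.8
eef_pos: [0.6122, -0.3377, 0.0487]
tcp_rot: [[-0.998, -0.068, 0.005], [-0.068, 0.998, -0.002], [-0.005, -0.002, -1.0]]
wrist_force: [-0.2, -0.2, 0.4]
grip_width: 0.0429
grip_force: 0.0
```

Call:
apply_moves(
  steps=[0,0,0,0,0,0,0.38,0,0,0,0,0,0,0.38,0,0,0,0,0,-40,0.38,0,0,0,0,0,-60,0.38,0,0,0,0,0,-60,0.38],
)

```text
time: 22.42
eef_pos: [0.6099, -0.3375, 0.2083]
tcp_rot: [[-0.998, -0.067, 0.001], [-0.067, 0.998, -0.0], [-0.001, -0.0, -1.0]]
wrist_force: [0.4, -0.3, -0.6]
grip_width: 0.0378
grip_force: 30.5
```

```bash
python3 plan.py 0.38 .6458,-.075,.213,0
```

```text
t 22.43 [ 0.6099 -0.3375  0.2083] yaw 3.83 tilt [ 0.001  -0.0003] F [ 0.4 -0.3 -0.6] w 0.0378 gf 30.5
0, 0, 0.067, 0, 0, 0, 0.38, 0, 0, 0, -7.2, 52.5, -0.9, 0.38, 0, 0, 0, -7.2, 52.5, -0.9, 0.38, 0, 0, 0, -7.2, 52.5, -0.9, 0.38, 0, 0, 0, -7.2, 52.5, -0.9, 0.38
0, 0, 0, -7.2, 52.5, -0.9, 0.38
```

Call:
apply_moves(
  steps=[0,0,0.067,0,0,-4,0.38,0,0,0,-7.2,52.5,0,0.38,0,0,0,-7.2,52.5,0,0.38,0,0,0,-7.2,52.5,0,0.38,0,0,0,-7.2,52.5,0,0.38],
)

```text
time: 23.05
eef_pos: [0.6391, -0.1259, 0.2108]
tcp_rot: [[-1.0, 0.001, 0.002], [0.001, 1.0, 0.0], [-0.002, 0.0, -1.0]]
wrist_force: [0.5, -0.0, -1.2]
grip_width: 0.0374
grip_force: 30.5
```

Call:
apply_moves(
  steps=[0,0,0,-7.2,52.5,0,0.38,0,0,0,0,0,0,0.38,0,0,0,0,0,0,0.38,0,0,0,0,0,0,0.38],
)

```text
time: 23.55
eef_pos: [0.646, -0.076, 0.2098]
tcp_rot: [[-1.0, 0.001, 0.001], [0.001, 1.0, 0.0], [-0.001, 0.0, -1.0]]
wrist_force: [-0.7, 0.8, -0.6]
grip_width: 0.0375
grip_force: 30.6
```

```bash
python3 plan.py 0.38 .6458,-.075,.213,0;python3 - <<'E'
from mfit import *
im=robot.read_camera('side');cv2.imwrite('pics/s8.png',im);z=robot.get_obs()['eef_pos'][2]-.044
foot(im,(.632,-.079,0),z)
E
```

```text
t 23.55 [ 0.646  -0.076   0.2098] yaw -0.08 tilt [0.0006 0.0001] F [-0.7  0.8 -0.6] w 0.0375 gf 30.6
0, 0, 0, 0.2, 1, -3.2, 0.38
foot [ 0.6281 -0.0848 -0.0401] -2.3 deg cost 114.43 sum 261.2 plate c [ 0.6431 -0.0854]
26
3355445675455565............1554
.122222345555436....12......2555
...1113344443221.....4......1544
...11223344321.9.....3......1555
1....112222212.4.9...3......4666
....1112211112..3....3......4...
.1111.121.1112..9...13......4...
.11..1.1...111..297.13......4...
.....1..1.1..2...73.13......3...
.......111..12...6463.......4...
.............1...89622.....1....
.........12678633999232232432222
........799999999995222233332112
......1.499999999995212222122144
.........99999999999432211245554
.........99999999999631344544444
.........89999999999632233444443
1.91..34269999999998432123334443
1.823344227756554443133224443444
1.9433221.111.21.1...33323333344
39.521..65488992.35.....22432344
32.824199999999312........224445
3..9.969999999972283..........36
41.929999999999932691...........
439.269999999999325931133.......
23..8.999999999732..4.134334....
```

```bash
python3 - <<'E'
from mfit import *
im=cv2.imread('pics/s8.png')
for z in(.164,.166):
    c=proj('side',pose((.632,-.079,0),[(0,0,6)],z))[0].round().astype(int)
    foot(im,(.632,-.079,0),z,box=(c[0]-10,c[1]-3,16,9),show=False)
E
```

```text
foot [ 0.6287 -0.0817 -0.0214] -1.2 deg cost 3.76 sum 87.9 plate c [ 0.6437 -0.082 ]
foot [ 0.6282 -0.0852 -0.0196] -1.1 deg cost 5.67 sum 89.2 plate c [ 0.6432 -0.0855]
```

Call:
apply_moves(
  steps=[0,0,-0.018,-3.5,1,0,0.38,0,0,0,0,0,40,0.38,0,0,0,0,0,40,0.38,0,0,0,0,0,0,0.38,0,0,0,0,0,0,0.38],
)

```text
time: 24.22
eef_pos: [0.6502, -0.0743, 0.1303]
tcp_rot: [[-1.0, -0.018, 0.0], [-0.018, 1.0, -0.0], [-0.0, -0.0, -1.0]]
wrist_force: [-0.2, -0.0, -0.3]
grip_width: 0.0374
grip_force: 30.6
```

Call:
apply_moves(
  steps=[0,0,0,0,0,0,0.38,0,0,0,0,0,3,0.38,0,0,0,0,0,0,0.38,0,0,0,0,0,0,0.38],
)

```text
time: 24.72
eef_pos: [0.6497, -0.074, 0.1265]
tcp_rot: [[-1.0, -0.018, 0.0], [-0.018, 1.0, 0.0], [-0.0, -0.0, -1.0]]
wrist_force: [0.5, 0.1, -0.8]
grip_width: 0.0377
grip_force: 30.6
```

Call:
apply_moves(
  steps=[0,0,0,0,0,2.5,0.38,0,0,0,0,0,0,0.38,0,0,0,0,0,0,0.38],
)

```text
time: 25.1
eef_pos: [0.6499, -0.074, 0.1241]
tcp_rot: [[-1.0, -0.018, 0.001], [-0.018, 1.0, -0.0], [-0.001, -0.0, -1.0]]
wrist_force: [-1.0, 1.1, 2.8]
grip_width: 0.0371
grip_force: 30.8
```

Call:
apply_moves(
  steps=[0,0,0,0,-0.5,1.5,0.38,0,0,0,0,0,0,0.38,0,0,0,0,0,0,0.38],
)

```text
time: 25.48
eef_pos: [0.6503, -0.0741, 0.1236]
tcp_rot: [[-1.0, -0.018, 0.002], [-0.018, 1.0, 0.0], [-0.002, 0.0, -1.0]]
wrist_force: [-2.2, 3.3, 10.1]
grip_width: 0.0377
grip_force: 31.5
```

```bash
python3 - <<'E'
from mfit import *
im=robot.read_camera('side');cv2.imwrite('pics/s9.png',im)
for z in(.076,.081):
    c=proj('side',pose((.632,-.079,0),[(0,0,6)],z))[0].round().astype(int)
    foot(im,(.632,-.079,0),z,box=(c[0]-10,c[1]-7,18,15),show=z>.08)
E
```

```text
foot [ 0.6336 -0.0748 -0.0229] -1.3 deg cost 22.62 sum 122.4 plate c [ 0.6486 -0.0751]
foot [ 0.6324 -0.0822 -0.0019] -0.1 deg cost 24.51 sum 125.1 plate c [ 0.6474 -0.0822]
15
84666688853434.2..
6..............20.
9..222221221.7.1..
94211..1.1..6932..
.713898888999931..
.7189999999999421.
.91499999999995.2.
993.99999999999321
..6.9999999999942.
..6.89999999999431
1.914999999999942.
19731999998887433.
22.614544443221.1.
1..61.............
21.93.....1123....
```

Call:
apply_moves(
  steps=[0,0,0,0,0,-1.5,0.38,0,0,0,0,0,0,0.6,0,0,0,0,0,0,0.6,0,0,0,0,0,-40,0.6,0,0,0,0,0,-55,0.7],
)

```text
time: 26.15
eef_pos: [0.6486, -0.0747, 0.2177]
tcp_rot: [[-1.0, -0.018, -0.005], [-0.018, 1.0, -0.001], [0.005, -0.001, -1.0]]
wrist_force: [1.2, 0.9, 0.5]
grip_width: 0.0598
grip_force: 0.0
```

```bash
python3 plan.py 0.7 .4644,-.2560,.16,-6.3;python3 - <<'E'
from mfit import *
im=robot.read_camera('side');cv2.imwrite('pics/s10.png',im)
for P in((.632,-.079,0),(.632,.017,0)):
    c=proj('side',pose(P,[(0,0,6)],.076))[0].round().astype(int)
    foot(im,P,.076,box=(c[0]-10,c[1]-7,18,15),show=P[1]<0)
E
```

```text
t 26.15 [ 0.6486 -0.0747  0.2177] yaw 1.00 tilt [-0.0046 -0.0006] F [1.2 0.9 0.5] w 0.0598 gf 0.0
0, 0, 0.127, 0, 0, 0, 0.7, 0, 0, 0, 32.6, -40.1, 11.5, 0.7, 0, 0, 0, 32.6, -40.1, 11.5, 0.7, 0, 0, 0, 32.6, -40.1, 11.5, 0.7, 0, 0, 0, 32.6, -40.1, 11.5, 0.7
0, 0, 0, 32.6, -40.1, 11.5, 0.7
foot [ 0.6337 -0.0748 -0.0267] -1.5 deg cost 33.40 sum 134.6 plate c [ 0.6487 -0.0753]
15
8............2..53
9..22134332319..44
76321111.121891.43
.91999889999997.37
.91986999999996.37
.92897999999999133
994199999999999431
..6.9999999999942.
..6.9999999999933.
1.917999999999533.
1975.999999997723.
42.8.5543432......
4..82.............
31.95.............
5399534455534555..
foot [0.6323 0.0204 0.0311] 1.8 deg cost 30.95 sum 119.4 plate c [0.6473 0.0208]
```

Call:
apply_moves(
  steps=[0,0,0.127,0,0,0,0.7,0,0,0,32.6,-40.1,0,0.7,0,0,0,32.6,-40.1,0,0.7,0,0,0,32.6,-40.1,0,0.7,0,0,0,32.6,-40.1,20,0.7],
)

```text
time: 26.82
eef_pos: [0.5022, -0.2209, 0.1997]
tcp_rot: [[-0.994, 0.109, 0.003], [0.109, 0.994, -0.001], [-0.003, -0.0, -1.0]]
wrist_force: [0.9, -0.5, -0.5]
grip_width: 0.0593
grip_force: 0.0
```

Call:
apply_moves(
  steps=[0,0,0,32.6,-40.1,35,0.7,0,0,0,0,0,0,0.7,0,0,0,0,0,0,0.7,0,0,0,0,0,0,0.7],
)

```text
time: 27.32
eef_pos: [0.4671, -0.2557, 0.1644]
tcp_rot: [[-0.994, 0.108, 0.001], [0.108, 0.994, -0.0], [-0.001, -0.0, -1.0]]
wrist_force: [-0.6, 0.6, 0.1]
grip_width: 0.0596
grip_force: 0.0
```

```bash
python3 plan.py 0.7 .4644,-.2563,.044,-6.3
```

```text
t 27.32 [ 0.4671 -0.2557  0.1644] yaw -6.20 tilt [ 0.0014 -0.0004] F [-0.6  0.6  0.1] w 0.0596 gf 0.0
0, 0, 0, 0.9, -0.3, 40.1, 0.7, 0, 0, 0, 0.9, -0.3, 40.1, 0.7, 0, 0, 0, 0.9, -0.3, 40.1, 0.7
```

Call:
apply_moves(
  steps=[0,0,0,2,-0.6,50,0.7,0,0,0,0,0,50,0.7,0,0,0,0,0,20,0.7,0,0,0,0,0,0,0.7,0,0,0,0,0,0,0.7],
)

```text
time: 27.95
eef_pos: [0.4651, -0.2562, 0.0449]
tcp_rot: [[-0.994, 0.108, 0.002], [0.108, 0.994, -0.0], [-0.002, -0.0, -1.0]]
wrist_force: [1.2, -1.0, 0.8]
grip_width: 0.06
grip_force: 0.0
```

Call:
apply_moves(
  steps=[0,0,0,0,0,0,0.38,0,0,0,0,0,0,0.38,0,0,0,0,0,0,0.38,0,0,0,0,0,0,0.38],
)

```text
time: 28.45
eef_pos: [0.4649, -0.2565, 0.0452]
tcp_rot: [[-0.994, 0.109, 0.003], [0.109, 0.994, -0.001], [-0.003, -0.0, -1.0]]
wrist_force: [-0.0, 3.2, 7.4]
grip_width: 0.0376
grip_force: 30.0
```

Call:
apply_moves(
  steps=[0,0,0,0,0,-40,0.38,0,0,0,0,0,-60,0.38,0,0,0,0,0,-65,0.38,0,0,0,0,0,0,0.38],
)

```text
time: 28.95
eef_pos: [0.4664, -0.2573, 0.2124]
tcp_rot: [[-0.994, 0.108, 0.011], [0.108, 0.994, -0.003], [-0.011, -0.001, -1.0]]
wrist_force: [0.2, 0.1, -0.8]
grip_width: 0.0373
grip_force: 30.4
```

```bash
python3 plan.py 0.38 .5145,.021,.213,0
```

```text
t 28.95 [ 0.4664 -0.2573  0.2124] yaw -6.23 tilt [ 0.0106 -0.0026] F [ 0.2  0.1 -0.8] w 0.0373 gf 30.4
0, 0, -0.109, 0, 0, 0, 0.38, 0, 0, 0, -9.6, 55.7, -0.1, 0.38, 0, 0, 0, -9.6, 55.7, -0.1, 0.38, 0, 0, 0, -9.6, 55.7, -0.1, 0.38, 0, 0, 0, -9.6, 55.7, -0.1, 0.38
0, 0, 0, -9.6, 55.7, -0.1, 0.38
```

Call:
apply_moves(
  steps=[0,0,-0.109,0,0,-6,0.38,0,0,0,-9.6,55.7,0,0.38,0,0,0,-9.6,55.7,0,0.38,0,0,0,-9.6,55.7,0,0.38,0,0,0,-9.6,55.7,0,0.38],
)

```text
time: 29.58
eef_pos: [0.5018, -0.032, 0.2122]
tcp_rot: [[-1.0, 0.001, 0.0], [0.001, 1.0, 0.0], [-0.0, 0.0, -1.0]]
wrist_force: [1.3, -0.1, -0.1]
grip_width: 0.0374
grip_force: 30.5
```

Call:
apply_moves(
  steps=[0,0,0,-9.6,55.7,0,0.38,0,0,0,0,0,0,0.38,0,0,0,0,0,0,0.38,0,0,0,0,0,0,0.38,0,0,0,0,0,0,0.38],
)

```text
time: 30.2
eef_pos: [0.5116, 0.0211, 0.2123]
tcp_rot: [[-1.0, 0.002, -0.0], [0.002, 1.0, 0.0], [0.0, 0.0, -1.0]]
wrist_force: [-0.0, 0.2, -0.3]
grip_width: 0.0374
grip_force: 30.6
```

```bash
python3 plan.py 0.38 .5145,.021,.213,0;python3 - <<'E'
from mfit import *
im=robot.read_camera('side');cv2.imwrite('pics/s11.png',im);z=robot.get_obs()['eef_pos'][2]-.0452
P=(.5,.019,0);c=proj('side',pose(P,[(0,0,6)],z))[0].round().astype(int)
foot(im,P,z,box=(c[0]-11,c[1]-5,20,12))
E
```

```text
t 30.20 [0.5116 0.0211 0.2123] yaw -0.11 tilt [-0.0001  0.    ] F [-0.   0.2 -0.3] w 0.0374 gf 30.6
0, 0, 0, -2.9, -0.1, -0.7, 0.38
foot [0.4951 0.0198 0.069 ] 4.0 deg cost 4.06 sum 76.5 plate c [0.5101 0.0208]
12
............1.......
............22......
...167766999941..221
...7999999999522....
1..9999999999512....
...6999999999512....
...2999999999512....
...29999999993312221
....997655544322121.
....32221......11222
........111111.12122
.....111111111233334
```

Call:
apply_moves(
  steps=[0,0,0.065,-4.7,-0.3,0,0.38,0,0,0,0,0,40,0.38,0,0,0,0,0,40,0.38,0,0,0,0,0,5,0.38,0,0,0,0,0,0,0.38],
)

```text
time: 30.88
eef_pos: [0.5171, 0.0215, 0.1281]
tcp_rot: [[-0.998, 0.065, 0.0], [0.065, 0.998, -0.0], [-0.0, -0.0, -1.0]]
wrist_force: [-0.5, 0.8, 0.5]
grip_width: 0.0373
grip_force: 30.6
```

Call:
apply_moves(
  steps=[0,0,0,0,0,0,0.38,0,0,0,0,0,2.5,0.38,0,0,0,0,0,0,0.38,0,0,0,0,0,0,0.38],
)

```text
time: 31.38
eef_pos: [0.5166, 0.0218, 0.1251]
tcp_rot: [[-0.998, 0.065, 0.0], [0.065, 0.998, 0.0], [-0.0, 0.0, -1.0]]
wrist_force: [0.6, 0.1, -1.2]
grip_width: 0.0375
grip_force: 30.6
```

Call:
apply_moves(
  steps=[0,0,0,0,0,2.5,0.38,0,0,0,0,0,0,0.38,0,0,0,0,0,0,0.38],
)

```text
time: 31.75
eef_pos: [0.5165, 0.0218, 0.1222]
tcp_rot: [[-0.998, 0.065, -0.0], [0.065, 0.998, -0.0], [0.0, -0.0, -1.0]]
wrist_force: [0.3, -0.3, -1.2]
grip_width: 0.0374
grip_force: 30.6
```

Call:
apply_moves(
  steps=[0,0,0,0,0,1.5,0.38,0,0,0,0,0,0,0.38,0,0,0,0,0,0,0.38],
)

```text
time: 32.12
eef_pos: [0.5167, 0.0218, 0.1212]
tcp_rot: [[-0.998, 0.065, 0.001], [0.065, 0.998, 0.0], [-0.001, 0.0, -1.0]]
wrist_force: [-2.2, -0.5, 5.2]
grip_width: 0.0375
grip_force: 31.1
```

Call:
apply_moves(
  steps=[0,0,0,0,0,1.5,0.38,0,0,0,0,0,0,0.38,0,0,0,0,0,0,0.38],
)

```text
time: 32.5
eef_pos: [0.5171, 0.0218, 0.121]
tcp_rot: [[-0.998, 0.064, 0.002], [0.064, 0.998, -0.0], [-0.002, 0.0, -1.0]]
wrist_force: [-4.5, 0.5, 16.3]
grip_width: 0.0376
grip_force: 32.4
```

```bash
python3 - <<'E'
from mfit import *
im=robot.read_camera('side');cv2.imwrite('pics/s12.png',im);z=.076
P=(.5,.019,0);c=proj('side',pose(P,[(0,0,6)],z))[0].round().astype(int)
foot(im,P,z,box=(c[0]-11,c[1]-6,20,13))
E
```

```text
foot [ 0.5003  0.0218 -0.0078] -0.4 deg cost 28.56 sum 110.3 plate c [0.5153 0.0217]
13
..9624342343243.....
..3943232422223.....
.23942222216895.....
.27952999999995.....
.1695199999999942235
.1995199999999962.3.
.14.7499999999982..7
.12.7499999999962..7
..3.85999999997331.6
..1.73766666655131.8
..1.71.............9
..3.63.............7
..3.84444454456....3
```

Call:
apply_moves(
  steps=[0,0,0,0,0,-2,0.38,0,0,0,0,0,0,0.6,0,0,0,0,0,0,0.6,0,0,0,0,0,-40,0.6,0,0,0,0,0,-55,0.7],
)

```text
time: 33.17
eef_pos: [0.5155, 0.0214, 0.2158]
tcp_rot: [[-0.998, 0.065, -0.004], [0.065, 0.998, -0.002], [0.004, -0.002, -1.0]]
wrist_force: [1.4, 0.5, 0.5]
grip_width: 0.0598
grip_force: 0.0
```

```bash
python3 - <<'E'
from mfit import *
v=[((12,-19,70),(200,372)),((18,-19,70),(210,376)),((18,19,70),(260,303)),((18,-19,0),(212,503)),((18,19,0),(268,462)),((-18,-19,6),(140,468)),((-18,-19,0),(140,478))]
for ix in([0,1,2,3,5,6],[0,1,2,5,6],[2,3,4,5,6]):
    px=un([v[i][1] for i in ix],200,255,6);p,e=fit([('side',[v[i][0] for i in ix],px)],[.43,-.38,-.5])
    print(p.round(4),np.degrees(p[2]).round(1),e)
px=proj('side',pose(p,[v[i][0] for i in range(7)]));print((px-un([b for a,b in v],200,255,6)).round(1))
im=robot.read_camera('side');cv2.imwrite('pics/s13.png',im)
print(im[305:342,220:248].mean(2).astype(int)//10)
E
python3 plan.py 0.7 .440,-.3885,.16,-30
```

```text
[ 0.428  -0.3818 -0.5301] -30.4 [0.9 0.5 0.5 1.8 0.4 0.2]
[ 0.4284 -0.3824 -0.5233] -30.0 [0.6 0.3 0.7 0.2 0.4]
[ 0.427  -0.382  -0.5809] -33.3 [0.5 1.6 3.3 1.  0.8]
[[-1.9 -0.5]
 [-1.2 -0.2]
 [ 0.2  0.5]
 [ 0.7  1.6]
 [ 0.7 -3.3]
 [-1.  -0.3]
 [-0.8 -0.1]]
[[14 15 15 ... 13 13 14]
 [14 15 16 ... 14 14 14]
 [15 16 17 ... 14 14 14]
 ...
 [17 17 17 ... 10 12 12]
 [17 18 18 ... 11  9 12]
 [18 18 18 ... 11  9 12]]
t 33.23 [0.5195 0.022  0.2246] yaw -3.65 tilt [0.0082 0.0005] F [2.6 0.9 9.2] w 0.0598 gf 0.0
0, 0, 0.153, 0, 0, 0, 0.7, 0, 0, 0.153, 0, 0, 0, 0.7, 0, 0, 0.153, 0, 0, 0, 0.7, 0, 0, 0, -17.1, -49.4, 8.1, 0.7, 0, 0, 0, -17.1, -49.4, 8.1, 0.7
0, 0, 0, -17.1, -49.4, 8.1, 0.7, 0, 0, 0, -17.1, -49.4, 8.1, 0.7, 0, 0, 0, -17.1, -49.4, 8.1, 0.7, 0, 0, 0, -17.1, -49.4, 8.1, 0.7, 0, 0, 0, -17.1, -49.4, 8.1, 0.7
0, 0, 0, -17.1, -49.4, 8.1, 0.7
```

Call:
apply_moves(
  steps=[0,0,0.155,0,0,0,0.7,0,0,0.155,0,0,0,0.7,0,0,0.155,0,0,0,0.7,0,0,0,-17.1,-49.4,0,0.7,0,0,0,-17.1,-49.4,0,0.7],
)

```text
time: 33.85
eef_pos: [0.4958, -0.0814, 0.216]
tcp_rot: [[-0.864, 0.504, -0.0], [0.504, 0.864, -0.0], [0.0, -0.0, -1.0]]
wrist_force: [1.2, -0.0, -0.1]
grip_width: 0.0599
grip_force: 0.0
```

Call:
apply_moves(
  steps=[0,0,0,-17.1,-49.4,0,0.7,0,0,0,-17.1,-49.4,0,0.7,0,0,0,-17.1,-49.4,0,0.7,0,0,0,-17.1,-49.4,0,0.7,0,0,0,-17.1,-49.4,25,0.7],
)

```text
time: 34.48
eef_pos: [0.4457, -0.3393, 0.1926]
tcp_rot: [[-0.863, 0.505, 0.004], [0.505, 0.863, -0.002], [-0.004, 0.0, -1.0]]
wrist_force: [1.2, 0.0, 0.7]
grip_width: 0.0598
grip_force: 0.0
```

Call:
apply_moves(
  steps=[0,0,0,-17.1,-49.4,30,0.7,0,0,0,0,0,0,0.7,0,0,0,0,0,0,0.7,0,0,0,0,0,0,0.7],
)

```text
time: 34.98
eef_pos: [0.4355, -0.3877, 0.1622]
tcp_rot: [[-0.863, 0.505, 0.001], [0.505, 0.863, -0.001], [-0.001, 0.0, -1.0]]
wrist_force: [0.2, 0.3, 0.4]
grip_width: 0.0597
grip_force: 0.0
```

```bash
python3 plan.py 0.7 .4407,-.3885,.044,-30.2
```

```text
t 34.98 [ 0.4355 -0.3877  0.1622] yaw -30.30 tilt [ 0.0013 -0.0007] F [0.2 0.3 0.4] w 0.0597 gf 0.0
0, 0, 0, -2.5, 1, 59.1, 0.7, 0, 0, 0, -2.5, 1, 59.1, 0.7
```

Call:
apply_moves(
  steps=[0,0,0,-5,2,10,0.7,0,0,0,0,0,54,0.7,0,0,0,0,0,53,0.7,0,0,0,0,0,0,0.7,0,0,0,0,0,0,0.7],
)

```text
time: 35.6
eef_pos: [0.4413, -0.3894, 0.0458]
tcp_rot: [[-0.863, 0.504, 0.001], [0.504, 0.863, -0.001], [-0.002, -0.0, -1.0]]
wrist_force: [0.6, -0.7, 0.2]
grip_width: 0.0599
grip_force: 0.0
```

Call:
apply_moves(
  steps=[0,0,0,0,0,0,0.7,0,0,0,0,0,0,0.38,0,0,0,0,0,0,0.38,0,0,0,0,0,0,0.38,0,0,0,0,0,0,0.38],
)

```text
time: 36.22
eef_pos: [0.4409, -0.3896, 0.0461]
tcp_rot: [[-0.863, 0.505, 0.002], [0.505, 0.863, -0.001], [-0.003, 0.0, -1.0]]
wrist_force: [-0.4, 1.7, 7.8]
grip_width: 0.0372
grip_force: 29.6
```

Call:
apply_moves(
  steps=[0,0,0,0,0,-40,0.38,0,0,0,0,0,-60,0.38,0,0,0,0,0,-70,0.38,0,0,0,0,0,0,0.38],
)

```text
time: 36.72
eef_pos: [0.4425, -0.3907, 0.2134]
tcp_rot: [[-0.863, 0.505, 0.01], [0.505, 0.863, -0.006], [-0.011, 0.0, -1.0]]
wrist_force: [0.4, 0.1, -0.9]
grip_width: 0.0377
grip_force: 30.4
```

```bash
python3 plan.py 0.38 .5165,-.075,.213,0
```

```text
t 36.73 [ 0.4425 -0.3907  0.2134] yaw -30.34 tilt [ 0.0099 -0.0055] F [ 0.4  0.1 -0.9] w 0.0377 gf 30.4
0, 0, -0.177, 0, 0, 0, 0.38, 0, 0, -0.177, 0, 0, 0, 0.38, 0, 0, -0.177, 0, 0, 0, 0.38, 0, 0, 0, -12.3, 52.6, 0.1, 0.38, 0, 0, 0, -12.3, 52.6, 0.1, 0.38
0, 0, 0, -12.3, 52.6, 0.1, 0.38, 0, 0, 0, -12.3, 52.6, 0.1, 0.38, 0, 0, 0, -12.3, 52.6, 0.1, 0.38, 0, 0, 0, -12.3, 52.6, 0.1, 0.38
```

Gripped. I'll carry it to the front right place.

Call:
apply_moves(
  steps=[0,0,-0.177,0,0,-4,0.38,0,0,-0.177,0,0,0,0.38,0,0,-0.177,0,0,0,0.38,0,0,0,-12.3,52.6,0,0.38,0,0,0,-12.3,52.6,0,0.38],
)

```text
time: 37.35
eef_pos: [0.464, -0.283, 0.2101]
tcp_rot: [[-1.0, 0.001, -0.001], [0.001, 1.0, 0.0], [0.001, 0.0, -1.0]]
wrist_force: [1.8, 0.1, -0.3]
grip_width: 0.0375
grip_force: 30.5
```

Call:
apply_moves(
  steps=[0,0,0,-12.3,52.6,0,0.38,0,0,0,-12.3,52.6,0,0.38,0,0,0,-12.3,52.6,0,0.38,0,0,0,-12.3,52.6,0,0.38,0,0,0,0,0,0,0.38],
)

```text
time: 37.98
eef_pos: [0.514, -0.0705, 0.2106]
tcp_rot: [[-1.0, -0.005, 0.0], [-0.005, 1.0, 0.0], [-0.0, 0.0, -1.0]]
wrist_force: [-0.4, 0.0, -1.2]
grip_width: 0.0373
grip_force: 30.6
```

Call:
apply_moves(
  steps=[0,0,0,0,0,0,0.38,0,0,0,0,0,0,0.38,0,0,0,0,0,0,0.38],
)

```text
time: 38.35
eef_pos: [0.5133, -0.0745, 0.2107]
tcp_rot: [[-1.0, 0.001, -0.0], [0.001, 1.0, -0.0], [0.0, -0.0, -1.0]]
wrist_force: [0.0, -0.2, -0.7]
grip_width: 0.0372
grip_force: 30.6
```

```bash
python3 plan.py 0.38 .5165,-.075,.213,0;python3 - <<'E'
from mfit import *
im=robot.read_camera('side');cv2.imwrite('pics/s14.png',im);z=robot.get_obs()['eef_pos'][2]-.0461
P=(.5,-.077,0);c=proj('side',pose(P,[(0,0,6)],z))[0].round().astype(int)
foot(im,P,z,box=(c[0]-11,c[1]-5,19,11))
E
```

```text
t 38.35 [ 0.5133 -0.0745  0.2107] yaw -0.05 tilt [-0.0002 -0.    ] F [ 0.  -0.2 -0.7] w 0.0372 gf 30.6
0, 0, 0, -3.2, -0.5, -2.3, 0.38
foot [ 0.4985 -0.0767  0.0567] 3.3 deg cost 9.12 sum 90.8 plate c [ 0.5135 -0.0759]
11
.............13....
............553....
....59999999995..22
....99999999997512.
....89999999996412.
....49999999996412.
....29999999996422.
.....9999999999422.
..3..99999988964219
..983454433222112.9
..18531111.2216.32.
```

Call:
apply_moves(
  steps=[0,0,0.055,-1.7,-0.9,0,0.38,0,0,0,0,0,40,0.38,0,0,0,0,0,40,0.38,0,0,0,0,0,3,0.38,0,0,0,0,0,0,0.38],
)

```text
time: 39.02
eef_pos: [0.5159, -0.0747, 0.1288]
tcp_rot: [[-0.999, 0.054, 0.001], [0.054, 0.999, -0.0], [-0.001, -0.0, -1.0]]
wrist_force: [1.1, -0.0, -0.8]
grip_width: 0.0375
grip_force: 30.6
```

Call:
apply_moves(
  steps=[0,0,0,0,0,0,0.38,0,0,0,0,0,2.5,0.38,0,0,0,0,0,0,0.38,0,0,0,0,0,0,0.38],
)

```text
time: 39.52
eef_pos: [0.5153, -0.0743, 0.1255]
tcp_rot: [[-0.999, 0.054, 0.0], [0.054, 0.999, 0.0], [-0.0, 0.0, -1.0]]
wrist_force: [0.1, -0.2, -0.2]
grip_width: 0.0374
grip_force: 30.6
```

Call:
apply_moves(
  steps=[0,0,0,0,0,2,0.38,0,0,0,0,0,0,0.38,0,0,0,0,0,0,0.38],
)

```text
time: 39.9
eef_pos: [0.5152, -0.0744, 0.1233]
tcp_rot: [[-0.999, 0.054, -0.0], [0.054, 0.999, -0.0], [0.0, -0.0, -1.0]]
wrist_force: [-0.5, -0.1, -0.7]
grip_width: 0.0373
grip_force: 30.6
```

Call:
apply_moves(
  steps=[0,0,0,0,-0.5,2,0.38,0,0,0,0,0,0,0.38,0,0,0,0,0,0,0.38],
)

```text
time: 40.28
eef_pos: [0.5157, -0.0749, 0.122]
tcp_rot: [[-0.999, 0.054, 0.001], [0.054, 0.999, -0.0], [-0.001, -0.0, -1.0]]
wrist_force: [-1.5, 1.3, 7.2]
grip_width: 0.0374
grip_force: 31.1
```

Call:
apply_moves(
  steps=[0,0,0,0,0,1,0.38,0,0,0,0,0,0,0.38,0,0,0,0,0,0,0.38],
)

```text
time: 40.65
eef_pos: [0.5159, -0.0749, 0.1219]
tcp_rot: [[-0.999, 0.053, 0.002], [0.053, 0.999, -0.0], [-0.002, -0.0, -1.0]]
wrist_force: [-4.7, 0.1, 14.7]
grip_width: 0.0372
grip_force: 31.9
```

```bash
python3 - <<'E'
from mfit import *
im=robot.read_camera('side');cv2.imwrite('pics/s15.png',im);z=.076
P=(.5,-.077,0);c=proj('side',pose(P,[(0,0,6)],z))[0].round().astype(int)
foot(im,P,z,box=(c[0]-11,c[1]-6,20,13))
E
```

```text
foot [ 0.5003 -0.0753 -0.0015] -0.1 deg cost 23.25 sum 116.4 plate c [ 0.5153 -0.0754]
13
299.25434424431.....
19.84432222232......
17.529999999992.....
13.729999999993.....
13.819999999999322.9
.1.719999999999322..
.1.619999999999522.7
.3.619999999999522.2
.3.619999999999423..
.3.929998988645543..
.3.9244443322.......
.34953..............
.39864..............
```

Call:
apply_moves(
  steps=[0,0,0,0,0,-1.8,0.38,0,0,0,0,0,0,0.6,0,0,0,0,0,0,0.6,0,0,0,0,0,-40,0.6,0,0,0,0,0,-50,0.7],
)

```text
time: 41.32
eef_pos: [0.5144, -0.075, 0.2119]
tcp_rot: [[-0.999, 0.054, -0.003], [0.054, 0.999, -0.001], [0.003, -0.001, -1.0]]
wrist_force: [0.8, -0.3, 0.2]
grip_width: 0.0595
grip_force: 0.0
```

Call:
apply_moves(
  steps=[0,0,0,20,-50,-10,0.7,0,0,0,20,-50,0,0.7,0,0,0,20,-50,0,0.7,0,0,0,20,-50,0,0.7,0,0,0,0,0,0,0.7],
)

```text
time: 41.95
eef_pos: [0.4227, -0.2727, 0.2218]
tcp_rot: [[-0.998, 0.059, -0.001], [0.059, 0.998, 0.0], [0.001, -0.0, -1.0]]
wrist_force: [0.6, 0.1, 0.9]
grip_width: 0.0597
grip_force: 0.0
```

```bash
python3 - <<'E'
from mfit import *
im=robot.read_camera('side');cv2.imwrite('pics/fin.png',im);z=.076;f=[]
for P in((.5,.019,0),(.5,-.077,0),(.632,.019,0),(.632,-.077,0)):
    c=proj('side',pose(P,[(0,0,6)],z))[0].round().astype(int)
    f.append(foot(im,P,z,box=(c[0]-11,c[1]-6,20,13),show=False))
# plate side edges (near, y=-19): bright column check vs predicted top corner
for p in f:
    q=proj('side',pose(p,[(15,-19,70),(15,-19,10)],z));print(q.round(1).tolist(),[im[int(round(v)),int(round(u))].tolist() for u,v in q+[[0,2],[0,-2]]])
s0=cv2.imread('pics/side0.png');d=np.abs(im.astype(int)-s0).max(2)
print('bottle/jar change',(d[205:275,345:378]>60).sum(),(d[185:222,335:358]>60).sum())
o=robot.get_obs();print(o['time'],o['eef_pos'],o['wrist_force'])
# outer rail check: contrast along predicted rail lines for tray yaw
g=cv2.cvtColor(im,6).astype(float)
def sc(p):
    t=0
    for x in(-90,90):
        q=proj('side',pose(p,[(x,y,11) for y in np.linspace(-90,90,60)],.07)).astype(np.float32);t+=cv2.remap(g,q[:,0][:,None],q[:,1][:,None],1).mean()
    return t
r=[(sc((.5661+dx,-.031,np.radians(a))),a,dx) for a in np.arange(-5,5.1,.5) for dx in np.arange(-.004,.0041,.001)]
print(sorted(r)[-4:])
E
```

```text
foot [ 0.4977  0.0203 -0.1566] -9.0 deg cost 42.46 sum 125.2 plate c [0.5125 0.018 ]
foot [ 0.5008 -0.075   0.0217] 1.2 deg cost 28.24 sum 126.6 plate c [ 0.5158 -0.0747]
foot [0.6319 0.0213 0.0428] 2.5 deg cost 18.88 sum 90.5 plate c [0.6469 0.022 ]
foot [ 0.6336 -0.074   0.0021] 0.1 deg cost 20.13 sum 104.1 plate c [ 0.6486 -0.074 ]
[[259.8, 191.2], [260.6, 209.1]] [[101, 130, 170], [161, 185, 208]]
[[264.0, 207.6], [264.7, 226.3]] [[150, 174, 197], [134, 156, 179]]
[[307.5, 188.1], [307.0, 205.9]] [[147, 164, 181], [121, 140, 160]]
[[313.0, 204.8], [312.3, 223.4]] [[166, 191, 212], [133, 150, 171]]
bottle/jar change 148 0
42.0 [ 0.42350467 -0.27158061  0.22178091] [0.49785844 0.05913399 0.22589796]
[(np.float64(413.2733072916667), np.float64(1.0), np.float64(-0.001)), (np.float64(413.28873697916663), np.float64(1.5), np.float64(0.0)), (np.float64(415.8615234375), np.float64(0.5), np.float64(0.0)), (np.float64(418.4048177083333), np.float64(1.0), np.float64(0.0))]
```

Call:
apply_moves(
  steps=[0,0,0,21,-51,-6,0.7,0,0,0,21,-51,-6,0.7,0,0,0,21,-51,-6,0.7,0,0,0,21,-51,-6,0.7,0,0,0,21,-51,-6,0.7],
)

```text
time: 42.62
eef_pos: [0.3061, -0.5201, 0.2521]
tcp_rot: [[-0.999, 0.053, 0.0], [0.053, 0.999, 0.0], [-0.0, 0.0, -1.0]]
wrist_force: [0.8, -0.7, 0.5]
grip_width: 0.0597
grip_force: 0.0
```

```bash
python3 - <<'E'
from mfit import *
im=robot.read_camera('side');cv2.imwrite('pics/fin2.png',im);z=.076;f=[]
for P in((.5,.019,0),(.5,-.077,0),(.632,.019,0),(.632,-.077,0)):
    c=proj('side',pose(P,[(0,0,6)],z))[0].round().astype(int)
    f.append(foot(im,P,z,box=(c[0]-11,c[1]-6,20,13),show=P[0]<.6))
s0=cv2.imread('pics/side0.png');d=np.abs(im.astype(int)-s0).max(2)[205:280,340:382]>60
ys,xs=np.nonzero(d);print('bottle',len(ys)); 
print('\n'.join(''.join('#' if v else '.' for v in r) for r in d[::2]))
o=robot.get_obs();print(o['time'],o['eef_pos'])
E
```

```text
foot [ 0.4998  0.0225 -0.0148] -0.8 deg cost 47.27 sum 126.5 plate c [0.5148 0.0222]
13
...326566664452269.9
...95564366542712992
..6965421222399.3993
.19646929999999..998
.1994597999999971999
.199239999999995.997
..794399989999961993
..1.329999989984.139
....6499999998313.39
....7366555445424139
....7.1.........1139
....62............35
....72333334323...33
foot [ 0.5007 -0.0749  0.018 ] 1.0 deg cost 21.23 sum 110.6 plate c [ 0.5157 -0.0747]
13
199..22123232.5.3124
.8.8231......67.31.9
.3.548788989997.21..
.1.619999999997122..
...6.9999999997232..
.1.6.9999998997532..
...7.9999998897631..
.1.6.9999998798523.9
...7.9999999997323.7
.2.927987766554233..
.2.9.2333223........
.19933..............
.2995...............
foot [0.6325 0.0205 0.0573] 3.3 deg cost 37.19 sum 124.2 plate c [0.6475 0.0213]
foot [ 0.634  -0.0745 -0.0007] -0.0 deg cost 33.63 sum 134.9 plate c [ 0.649  -0.0745]
bottle 150
...........................#..............
.............................#.......#....
..............................##..........
................................#.........
....................##....
[... 780 characters left out ...]
..........
..........................................
..........................................
..........................................
..........................................
..........................................
..........................................
..........................................
..........................................
..........................................
..........................................
..........................................
..........................................
..........................................
..........................................
..........................................
42.675 [ 0.30375379 -0.52480439  0.25246112]
```

```bash
python3 - <<'E'
import cv2,numpy as np
a=cv2.imread('pics/side0.png');b=cv2.imread('pics/fin2.png')
for y0,y1,x0,x1 in((208,235,352,378),(235,272,346,374),(188,218,337,357)):
    r=cv2.matchTemplate(b[y0-6:y1+6,x0-6:x1+6],a[y0:y1,x0:x1],cv2.TM_CCOEFF_NORMED);print(cv2.minMaxLoc(r)[1::2], r[6,6])
p=b[215:245:3,355:372:3].mean(2).astype(int)-a[215:245:3,355:372:3].mean(2).astype(int);print(p)
E
```

```text
(0.8432910442352295, (9, 8)) 0.55847025
(0.8643893599510193, (7, 7)) 0.7924201
(0.9983370900154114, (6, 6)) 0.9983371
[[   1   -3   61  -18   18    1]
 [   4   60    8    0   67    5]
 [   6  -36    2    0   -1   -6]
 [-101   38   -3  -46  -16   -6]
 [  39   19   -2    0    2   82]
 [  25    6    4   -1    7   72]
 [  -3    1    0    2    5    5]
 [  -7   -1   12    0   13    9]
 [  -2    4    3   -3    5   -5]
 [   1   -1    3    7    0    5]]
```

```bash
python3 - <<'E'
import cv2,numpy as np
a=cv2.imread('pics/side0.png')
for n in('s2','s3','s5','s6','s7','s8','s9','s10','s11','s13','s15','fin','fin2'):
    b=cv2.imread(f'pics/{n}.png');o=[]
    for y0,y1,x0,x1 in((208,222,352,378),(222,240,350,376),(240,256,346,374),(256,274,344,376)):
        r=cv2.matchTemplate(b[y0-6:y1+6,x0-6:x1+6],a[y0:y1,x0:x1],cv2.TM_CCOEFF_NORMED);m=cv2.minMaxLoc(r);o.append((m[3][0]-6,m[3][1]-6,round(m[1],2)))
    print(n,o)
c=np.hstack([cv2.resize(cv2.imread(f'pics/{n}.png')[195:285,330:395],None,fx=4,fy=4) for n in('side0','s8','fin2')]);cv2.imwrite('pics/bot.png',c)
E
```

```text
s2 [(3, 2, 0.84), (2, 1, 0.92), (1, 1, 0.84), (0, 0, 0.86)]
s3 [(3, 2, 0.84), (2, 1, 0.92), (1, 1, 0.84), (0, 0, 0.86)]
s5 [(3, 2, 0.86), (2, 1, 0.92), (1, 1, 0.8), (0, 0, 0.84)]
s6 [(3, 2, 0.84), (2, 1, 0.92), (1, 1, 0.84), (0, 0, 0.86)]
s7 [(3, 2, 0.84), (2, 1, 0.92), (1, 1, 0.84), (0, 0, 0.86)]
s8 [(3, 2, 0.85), (2, 1, 0.92), (1, 1, 0.84), (0, 0, 0.86)]
s9 [(3, 2, 0.85), (2, 1, 0.92), (1, 1, 0.84), (0, 0, 0.86)]
s10 [(3, 2, 0.85), (2, 1, 0.92), (1, 1, 0.85), (0, 0, 0.86)]
s11 [(3, 2, 0.85), (2, 1, 0.92), (1, 1, 0.84), (0, 0, 0.87)]
s13 [(3, 2, 0.84), (2, 1, 0.92), (1, 1, 0.84), (0, 0, 0.87)]
s15 [(3, 2, 0.84), (2, 1, 0.92), (1, 1, 0.84), (0, 0, 0.86)]
fin [(3, 2, 0.85), (2, 1, 0.92), (1, 1, 0.85), (0, 0, 0.86)]
fin2 [(3, 2, 0.84), (2, 1, 0.92), (1, 1, 0.84), (0, 0, 0.86)]
```

The bottle only settled by itself before the arm came near it, and it has been still since. I'm handing in.

```bash
python3 -c "
from rig import robot
print(robot.hand_in())"
```

```text
the job is handed in; nothing more can be done
None
```

I handed the job in at about 43 s: the tray is keyed and fully down on the flange, turned to within about 1° of the robot. All four tiles stand in their lane halves facing the robot, off by about 2 mm and 3° at most in the last camera check. The jar did not move. The spray bottle shifted slightly (about 3 pixels at its top) between the first picture and the tray lift, with the arm never near it, and has not moved since.

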